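Put the leaded glass tiles away in their case

TASK

Lift each of the leaded glass tiles off the bench with the flat spatula and set it down on its feet in the wooden case, fully inside and only one tile to a bay, without touching the glass tiles with the gripper. When all the tiles are in, swing the case's lid fully shut so that its tab drops behind the front rim; the spatula must end up lying lengthwise on its cork mat, blade down. Leave the other things on the bench where they are.

Things in the scene. Friction and masses are not known exactly. Their poses are not given: they have to be found in the camera images.
- tile_a: Amber glass tile in a dark lead frame, 95 x 95 mm, too wide to grip: plate 6 mm thick on four round cork feet 10 mm high, 12 mm across, 39 mm from the centre along x and y. So a gap 10 mm high and 66 mm wide runs under it from each of its four sides. About 0.14 kg. Origin: centre, bottom of the feet; x, y along the sides, z up. Two or three of three like tiles are present.
- tile_b: Amber glass tile in a dark lead frame, 95 x 95 mm, too wide to grip: plate 6 mm thick on four round cork feet 10 mm high, 12 mm across, 39 mm from the centre along x and y. So a gap 10 mm high and 66 mm wide runs under it from each of its four sides. About 0.14 kg. Origin: centre, bottom of the feet; x, y along the sides, z up. Two or three of three like tiles are present.
- tile_c: Amber glass tile in a dark lead frame, 95 x 95 mm, too wide to grip: plate 6 mm thick on four round cork feet 10 mm high, 12 mm across, 39 mm from the centre along x and y. So a gap 10 mm high and 66 mm wide runs under it from each of its four sides. About 0.14 kg. Origin: centre, bottom of the feet; x, y along the sides, z up. Two or three of three like tiles are present.
- spatula: Lifting spatula: steel blade 215 x 44 x 2.5 mm; above its rear a wooden grip bar 100 (x) x 24 (y) x 22 mm on two 12 mm posts at x = -38, +38 mm; bar underside 45, top 67 mm above the blade's underside. About 0.24 kg; stands by itself. Origin: blade underside below the middle of the bar; x points to the blade's tip (at +165 mm; rear end at -50 mm), z up.
- blade_mid (a point): Middle of the spatula's blade, on its underside, 57.5 mm from the spatula's origin along x.
- mat: Flat cork mat 260 (x) x 100 (y) x 2 mm fixed to the bench, on which the spatula lies lengthwise. Origin: centre of its underside.
- case: Plywood case fixed to the bench, 369 mm wide (y), front (-x) open: three bays 115 wide, 130 mm deep. Floor 20 mm above the bench, x = -60 to 70 mm; back wall at x = 70 and 6 mm partitions at y = -181.5, -60.5, 60.5, 181.5 rise to 60 mm. Before the floor a 12 mm slot, then a rim (x = -80 to -72 mm) as high as the floor. Open lid: bays open on top too. Origin: on the bench, mid-case; z up.
- bay0 (a point): Centre of the floor of the left (+y) bay, 20 mm above the bench; in the case's frame x = 5, y = 121 mm. Axes as the case's.
- bay1 (a point): Centre of the floor of the middle bay, 20 mm above the bench; in the case's frame x = 5, y = 0 mm. Axes as the case's.
- bay2 (a point): Centre of the floor of the right (-y) bay, 20 mm above the bench; in the case's frame x = 5, y = -121 mm. Axes as the case's.
- lid (a joint): Lid angle (rad): 0 shut (stop), starts 1.0 to 1.25. Wooden board 369 wide, 145 long, 5 mm thick, with a 4 mm front flap and tab at right angles at its free edge, reaching 54 mm below the board; shut, the tab hangs in the slot behind the rim. A tile over the slot blocks it. 0.3 kg; stiff hinge (0.2 N m) stays when steeply open, sinks shut when low. Press on the board's outer face to shut it.
- lid_hinge (a point): Middle of the lid's hinge line, fixed to the case, 60 mm above the bench; the line runs along the case's y.
- lid_edge (a point): Middle of the lid's free edge (outer corner between board and front flap); moves with the lid; 145 mm from the hinge line. Its axes are the lid's: when shut, as the case's.
- tub: Bystander: yellow screw-top tub, 62 mm across, 65 mm high. Origin: centre of its underside.
- brush: Bystander: bench brush lying down, about 180 mm long, wooden handle and bristle head. Origin: on the bench, about its middle.
- dish: Bystander: white ceramic bowl, 100 mm across, 40 mm high. Origin: centre of its underside.
- fid: Bystander: dark wooden fid (lead-smoothing stick), 20 x 140 x 16 mm, lying down. Origin: centre of its underside.
- knife: Bystander: knife with a wooden handle, 160 mm long, 20 mm high, lying down. Origin: under the handle's middle.
- offcut1: Bystander: small flat piece of glass, 4 mm thick, lying on the bench. Origin: centre of its underside.
- offcut2: Bystander: small flat piece of glass, 4 mm thick, lying on the bench. Origin: centre of its underside.
Not all that is in view belongs to the job. What is shaped like the tile_c but yellow is not meant.

How it is judged:
By the outcome, as a careful person would: the job done as asked, in the order asked, and still so for the second after the job is handed in, with the robot touching nothing.
Of tile_a, tile_b, tile_c only 2 to 3 are there at a start; the rules pass over those that are not, and their reading is None.
At some moment in a run one of tile_a, tile_b, tile_c, spatula may be knocked a few centimetres aside while the robot is not near it.
It also fails if it takes over 208 s, if anything falls off the work surface, if the arm or the gripper's body presses on something with over 40 N, if the wrist force passes 120 N, or if a joint passes its speed limit or range.

ROBOT

A 6-joint arm with a two-finger parallel gripper is mounted at the origin on the work surface. World frame = base frame: x ahead of the robot, y to its left, z up, the work surface at z = 0. Lengths are in m, angles in rad, forces in N, time in s.
With the tool pointing down it reaches from about 0.35 to 0.975 m from the base axis. Payload 4.9 kg.
Tool frame: the origin (TCP) lies at the very end of the fingers, on their centre line; the grasp point (between the pads) lies 19 mm behind it (ctrl.tcp_to_grasp is the z of the grasp point in the tool frame, in m); z points along the fingers, y is the line along which they close (so a half turn about z gives the same grasp; the last joint's range is limited). The gripper opens to 85 mm and grips with 20 to 120 N. Pads are 22 mm wide; open, the fingers measure 114 mm over their backs; the gripper's body (76 mm by 85 mm) begins 54 mm behind the grasp point. The pads swing forward as they close: fully open they stand 13 mm farther back than shut.
Start: joints at [1.218, 0.053, 1.613, -0, 1.476, -0.119], TCP at [0.145, 0.608, 0.231] pointing down, gripper open.
Joint ranges: [-3.01, 3.01], [-1.01, 2.22], [0.06, 2.58], [-1.02, 4.17], [0.09, 2.62], [-3.14, 3.14]. Speed limits (rad/s): [2.57, 2.57, 3.14, 3.14, 3.14, 3.14].

INTERFACE

Orientations are given as a rotation vector (axis times angle).
In Python, from station import ctrl, eyes, job, nets gives the robot as it stands. The module is installed in compiled form; this text tells all that it offers.
- The arm moves only by the tool jog_arm, never from a script. Its argument "commands" is one flat list of numbers, 7 for each row, row after row: the shift along the tool's x, y, z each as a share of 0.06 m, from -1 to 1, then the turn, a rotation vector about the tool's x, y, z each as a share of 0.1 rad, from -1 to 1, then the finger opening in mm, from 0 to 85.4. In form: [x, y, z, ax, ay, az, grip, x, y, z, ax, ay, az, grip, ...]. A call has 1 to 20 rows; each row shifts and turns the commanded pose from where the row before left it, along the tool's axes as they then stand; what a row does not reach is not made up. A row lasts 1/8 s, in which the tool goes at most 62.5 mm and 10.7 degrees, less where a joint would pass 70% of its speed; a pose out of reach is approached as far as the arm can. A call with a number of a shift or a turn outside -1 to 1 is refused whole. A call with a gripper value outside its range is refused whole. The fingers move at their own pace and stop on an object; "newtons" is the grip in N (left out, the last holds). Time passes only in rows, so rows that do not move let the fingers close. It gives the time, the measured TCP pose, the force, the opening and the grip force at its end, in the units of the state.
- ctrl.get_obs(): the state, without advancing time (a new reading comes with each control period).
- eyes.get_image(name): name is "side" or "top"; returns a dict with "image" (420x560x3 uint8, red, green, blue), "z_map" (420x560 float32, m along the optical axis (not along the pixel's ray), 0 where there is no reading), "K" (3x3 intrinsics, pixels), "dist_coeffs" ([k1, k2, p1, p2, k3] as OpenCV has them; the pictures are not rectified), "cam_to_world" (4x4, takes a point from camera to world coordinates). Camera axes: x right, y up, looking along -z (the intrinsics and any distortion apply to the point x, -y, -z); pixel columns grow to the right and rows downward; lengths in m; the calibration is good to about 2 mm. A picture is of the moment at which its call begins.
- job.finish_job(): hands the job in; it is judged then, once.
Trained networks look in the newest picture that a camera, given by its name, has taken for a name from the list of things; names that differ only in an ending like _2 or _b are one class to them, and where a whole thing is asked for, a point or a joint stands for the part that bears it (a point fixed in the world has none). Each returns a list of dicts, best first, with "p" (0 to 1); they miss things now and then, are a little off and sometimes report something else, mostly with a low value. They report only what shows in the picture. A call takes as long as a camera call. They do not tell look-alikes from the thing itself.
- nets.silhouettes(camera, name): "mask" (420x560 bool, what is visible of it) and "bbox" ([left, top, right, bottom] in pixels, round what is visible of it).
The state is a dict: "t": time; "q": joint angles; "dq": joint speeds; "effort": joint torques, N m; "tool_pos": TCP position; "tool_rot": TCP orientation; "contact_force": force on the tool from outside, world axes, zero at the start; "wrist_torque": the same for the moment, N m; "opening": finger opening in m; "grip_force": force on a finger pad.
Only numpy, scipy, OpenCV 4.12 (cv2) and the standard library are available. Lean on these libraries where they do the work, as an engineer would, in place of code of your own. Each camera call takes 0.05 s, during which the arm holds its last target. There are 200 camera calls.

## Working session

There is one attempt and no reset: what is moved stays moved. The work goes in short steps, Python scripts to look and compute and a tool call to move; the robot and the scene stay as the last step left them, time stands still between calls to the robot, and variables do not carry over. Pictures are saved under pics/ and viewed, at most 14 in all, crops included, and the job is handed in when it is done.

Besides the shell and the picture viewer there is one more tool, called after "Emit:" by a JSON object that holds its "op" and its "data", one argument or row to a line. jog_arm: Moves the arm, as the interface text tells. Shift numbers are shares of 0.06 m and turn numbers shares of 0.1 rad, none past 1 either way. Its arguments: {"type":"object","properties":{"commands":{"type":"array","items":{"type":"number"}},"newtons":{"type":"number"}},"required":["commands"]}

```bash
mkdir -p pics
cat > h.py <<'E'
import numpy as np, cv2
from station import ctrl, eyes, job, nets
from scipy.spatial.transform import Rotation as R
def snap(name, fn=None):
    d=eyes.get_image(name)
    if fn: cv2.imwrite('pics/'+fn, d['image'][:,:,::-1])
    return d
def cloud(d):
    h,w=d['z_map'].shape
    u,v=np.meshgrid(np.arange(w),np.arange(h))
    p=cv2.undistortPoints(np.stack([u,v],-1).reshape(-1,1,2).astype(float),d['K'],np.array(d['dist_coeffs'])).reshape(h,w,2)
    z=d['z_map']
    c=np.stack([p[...,0]*z,-p[...,1]*z,-z],-1)
    T=d['cam_to_world']
    W=c@T[:3,:3].T+T[:3,3]
    W[z==0]=np.nan
    return W
E
python3 - <<'E'
from h import *
for n in ['top','side']:
    d=snap(n,n+'1.png'); W=cloud(d); np.savez(n+'1.npz',W=W,im=d['image'])
    print(n,d['cam_to_world'][:3].round(3).tolist(),d['K'].round(1).tolist(),d['dist_coeffs'])
    for o in ['tile_a','spatula','mat','case','lid','tub','brush','dish','fid','knife','offcut1']:
        for r in nets.silhouettes(n,o):
            m=r['mask']; P=W[m]; P=P[~np.isnan(P[:,0])]
            if len(P): print(o,round(r['p'],2),[int(x) for x in r['bbox']],'med',np.median(P,0).round(3),'min',np.percentile(P,2,0).round(3),'max',np.percentile(P,98,0).round(3))
print(ctrl.get_obs(), ctrl.tcp_to_grasp)
E
```

```text
top [[0.016, 0.996, -0.087, 0.366], [-1.0, 0.014, -0.024, 0.013], [-0.023, 0.087, 0.996, 1.402]] [[479.8, 0.0, 282.5], [0.0, 479.8, 208.5], [0.0, 0.0, 1.0]] [-0.02328711  0.          0.          0.          0.        ]
tile_a 0.88 [282, 145, 315, 183] med [0.616 0.003 0.017] min [ 0.569 -0.043  0.005] max [0.664 0.05  0.022]
tile_a 0.86 [367, 162, 399, 196] med [ 0.572 -0.25   0.017] min [ 0.525 -0.297  0.001] max [ 0.619 -0.204  0.022]
tile_a 0.75 [321, 198, 359, 238] med [ 0.463 -0.125  0.017] min [ 0.415 -0.173  0.001] max [ 0.512 -0.077  0.023]
tile_a 0.68 [412, 288, 454, 336] med [ 0.199 -0.385  0.017] min [ 0.145 -0.44   0.009] max [ 0.252 -0.334  0.023]
spatula 0.57 [411, 193, 468, 258] med [ 0.443 -0.402  0.007] min [ 0.365 -0.486 -0.001] max [ 0.526 -0.339  0.073]
mat 0.87 [397, 187, 483, 274] med [ 0.427 -0.418  0.003] min [ 0.322 -0.527 -0.003] max [ 0.544 -0.312  0.009]
mat 0.61 [99, 111, 244, 235] med [0.564 0.347 0.062] min [0.436 0.192 0.007] max [0.691 0.497 0.195]
mat 0.18 [354, 113, 396, 121] med [ 0.762 -0.224  0.016] min [ 0.752 -0.291  0.   ] max [ 0.775 -0.156  
[... 3134 characters left out ...]
't': 1.2, 'q': array([ 1.21799833e+00,  5.27081200e-02,  1.61290997e+00,  2.25368472e-05,
        1.47598632e+00, -1.18954174e-01]), 'dq': array([-2.05277108e-03, -1.71230240e-03, -1.12740517e-03,  3.37537656e-04,
        1.93475922e-04, -5.72730900e-05]), 'effort': array([-2.69469674e-04, -3.93706942e+01, -3.70452440e+01, -1.14243724e-04,
        8.09042685e-04, -2.78915928e-05]), 'tool_pos': array([0.14478314, 0.60797995, 0.23129257]), 'tool_rot': array([-3.66485127e-01, -3.12011838e+00,  9.72362170e-06]), 'contact_force': array([-0.34648774,  0.0880533 ,  0.55420424]), 'wrist_torque': array([ 0.03207815,  0.06099933, -0.02524216]), 'grip_force': 0.0, 'opening': 0.0855756140053125} -0.0187
```

Run:
```python
import cv2
a=cv2.imread('pics/top1.png'); b=cv2.imread('pics/side1.png')
cv2.imwrite('pics/top1b.png',cv2.resize(a[80:350,90:490],(800,540),interpolation=cv2.INTER_CUBIC))
cv2.imwrite('pics/side1b.png',cv2.resize(b[110:390,160:460],(640,597),interpolation=cv2.INTER_CUBIC))
```

```text
(no output)
```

View pics/top1b.png

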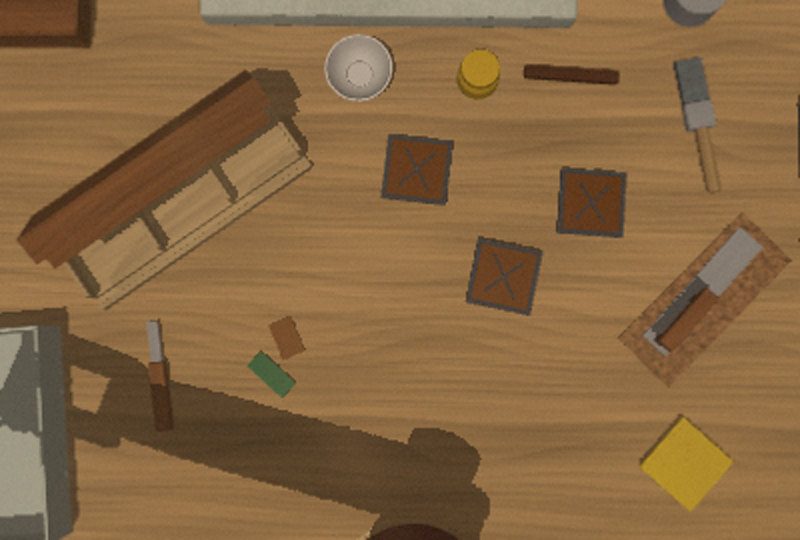

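View pics/side1b.png

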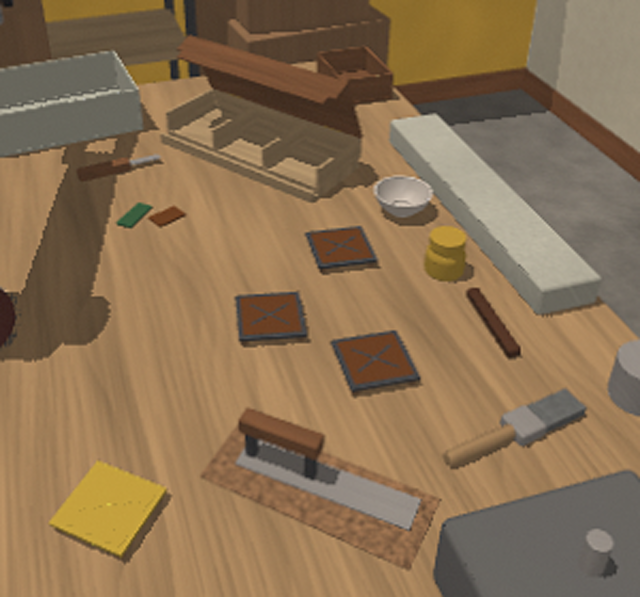

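The amber, lead-framed tiles are at crop (417,169), (592,202) and (504,276). These fit the description. The fourth tile, at (686,462), is plain yellow with no frame, so it is the look-alike and I'll leave it alone. The spatula lies on its mat at about (705,295), handle to the lower left. The case is at (170,190) and its front faces lower right. Next I'll measure the poses.

```bash
cat >> h.py <<'E'
def rect(P):
    c,s,a=cv2.minAreaRect((P[:,:2]*1000).astype(np.float32)); return np.round(c,1),np.round(s,1),round(a,1)
def tiles(n,W=None):
    """fit tiles with top points only (z 10..23 mm)"""
    out=[]
    for r in nets.silhouettes(n,'tile_a'):
        if r['p']<.3: continue
        P=W[r['mask']]; P=P[~np.isnan(P[:,0])]; med=np.median(P,0)
        P=P[(abs(P[:,2]-med[2])<.004)]
        # trim isolated outliers
        P=P[np.max(abs(P[:,:2]-med[:2]),1)<.075]
        if len(P)<50: continue
        out.append((round(r['p'],2),)+rect(P)+(med.round(4)*1000,))
    return out
E
python3 - <<'E'
from h import *
for n in ['top','side']:
    d=snap(n); W=cloud(d)
    for t in tiles(n,W): print(n,'tile',*t)
    m=nets.silhouettes(n,'spatula')[0]['mask']
    # spatula: bar z>50mm ; blade within mask low
    x,y=W[...,0],W[...,1]; z=W[...,2]
    box=(x>.3)&(x<.56)&(y<-.3)&(y>-.54)
    bar=box&(z>.055); print(n,'bar',rect(W[bar]),np.median(z[bar]).round(4),bar.sum())
    im=d['image'].astype(int); sat=im.max(-1)-im.min(-1)
    bl=box&(z<.012)&(sat<30)&(im.mean(-1)>70); print('blade',rect(W[bl]),np.median(z[bl]).round(4),bl.sum())
    mm=nets.silhouettes(n,'mat')[0]['mask']; P=W[mm]; P=P[~np.isnan(P[:,0])]; print('mat',rect(P[P[:,2]<.01]), np.median(P[:,2]).round(4))
    b=np.median(z[(x>.2)&(x<.3)&(y>-.2)&(y<.1)]); print('bench z',b)
    ml=nets.silhouettes(n,'lid')[0]['mask']; P=W[ml]; P=P[~np.isnan(P[:,0])]
    print('lid',rect(P),np.percentile(P[:,2],[1,50,99]))
    c=(x>.38)&(x<.78)&(y>.12)&(y<.56)
    # floor & rim 20mm, wall tops 60
    f=c&(abs(z-.02)<.004); print('floor/rim',rect(W[f]),f.sum(), np.median(z[f]))
    w=c&(abs(z-.06)<.003); print('wall',rect(W[w]),w.sum())
    np.savez(n+'2.npz',W=W,im=d['image'])
E
```

```text
top tile 0.96 [616.4   3.6] [93.6 93.2] 85.8 [615.6   3.2  17.1]
top tile 0.78 [ 199.1 -384.8] [95. 96.] 48.5 [ 198.8 -384.6   16.7]
top tile 0.69 [ 572.  -251.5] [95.  95.3] 87.0 [ 571.3 -250.8   16.7]
top tile 0.59 [ 462.6 -124.6] [95.3 95.2] 79.1 [ 461.7 -125.7   16.7]
top bar (array([ 402.9, -375.7]), array([ 25.5, 100. ]), 47.6) 0.0691 350
blade (array([ 446.5, -412.9]), array([ 43.2, 213.7]), 48.5) 0.0053 678
mat (array([ 434.3, -417.8]), array([105.7, 262.2]), 46.4) 0.0027
bench z 0.0007294520105816105
lid (array([599. , 364.4]), array([113. , 371.6]), 34.9) [0.0806695  0.18202291 0.19726315]
floor/rim (array([572.3, 271.2]), array([150.6, 495.5]), 39.0) 2623 0.020589798739730547
wall (array([586.4, 361.1]), array([141.8, 370.5]), 35.8) 149
side tile 0.75 [ 462.8 -125.5] [99.1 92.9] 78.7 [ 462.4 -130.5   16.6]
side tile 0.74 [ 200. -385.] [97.7 97.4] 48.0 [ 199.3 -388.1   16.7]
side tile 0.7 [618.7   1.5] [98.8 93. ] 83.3 [618.1  -3.6  16.7]
side tile 0.61 [ 571.9 -252.7] [98.3 92.6] 86.3 [ 570.8 -255.9   16.2]
side bar (array([ 403.9, -377.5]), array([26.2, 99.9]), 48.9) 0.0678 444
blade (array([ 446.6, -412.8]), array([ 48.2, 216.4]), 48.3) 0.0048 1185
mat (array([ 436.6, -416. ]), array([109.2, 264. ]), 45.6) 0.0024
bench z 0.0002617568557681249
lid (array([682.2, 779.4]), array([1157.3,  339.2]), 80.7) [0.06388847 0.17355566 0.1956524 ]
floor/rim (array([587.9, 285.6]), array([217. , 490.3]), 35.9) 1227 0.020447026560553416
wall (array([587.5, 359.1]), array([143.9, 375.5]), 36.6) 284
```

Run:
```python
from h import *
from scipy.optimize import minimize
Ws={n:np.load(n+'2.npz')['W'] for n in ['top','side']}
c0=np.array([.575,.352])
for n,W in Ws.items():
    P=W.reshape(-1,3); P=P[~np.isnan(P[:,0])]
    th=np.deg2rad(35.8); 
    for it in range(3):
        e=np.array([np.cos(th),np.sin(th)]); f=np.array([-e[1],e[0]])
        L=np.c_[(P[:,:2]-c0)@e,(P[:,:2]-c0)@f,P[:,2]]
        box=(L[:,0]>-.12)&(L[:,0]<.12)&(abs(L[:,1])<.215)
        Q=L[box]
        r=Q[(abs(Q[:,2]-.0205)<.004)&(Q[:,0]<-.02)]
        # front rim edge line: for bins in y take min x
        b=np.arange(-.17,.171,.01); ex=[]
        for y0 in b:
            s=r[abs(r[:,1]-y0)<.005]
            if len(s)>2: ex.append((y0,np.percentile(s[:,0],4)))
        ex=np.array(ex); p=np.polyfit(ex[:,0],ex[:,1],1)
        for _ in range(3):
            res=ex[:,1]-np.polyval(p,ex[:,0]); k=abs(res-np.median(res))<.004; p=np.polyfit(ex[k,0],ex[k,1],1)
        print(n,'front edge at x',p[1].round(4),'dyaw',np.rad2deg(-np.arctan(p[0])).round(2),'yaw',np.rad2deg(th).round(2))
        th+= -np.arctan(p[0])
    w=Q[(abs(Q[:,2]-.06)<.004)&(Q[:,0]<.03)]
    h,bb=np.histogram(w[:,1],np.arange(-.2,.205,.005)); print('partition y', [(round(float(bb[i]),3),int(h[i])) for i in range(len(h)) if h[i]>3])
    r=Q[(Q[:,2]>.01)&(Q[:,2]<.065)&(Q[:,0]<-.03)]; print('y ext',np.percentile(r[:,1],[1,99]))
    lid=Q[(Q[:,2]>.08)]; lx=np.percentile(lid[:,1],[1,99]); print('lid y',lx)
    # lid board plane: z vs x in mid slice, profile
    hi=lid[lid[:,2]>.185]; print('lid top edge x',np.percentile(hi[:,0],[5,50,95]),'z99',np.percentile(lid[:,2],99.5),'min x lid',np.percentile(lid[:,0],1), 'max', np.percentile(lid[:,0],99))
    print('c front pts', (c0+e*p[1]).round(4))
```

```text
top front edge at x -0.0748 dyaw -0.13 yaw 35.8
top front edge at x -0.0748 dyaw 0.0 yaw 35.67
top front edge at x -0.0748 dyaw -0.0 yaw 35.68
partition y [(-0.185, 35), (-0.18, 12), (-0.065, 22), (-0.06, 16), (0.055, 20), (0.06, 23), (0.175, 16), (0.18, 29)]
y ext [-0.18094094  0.18193289]
lid y [-0.18026639  0.17874312]
lid top edge x [-0.00060898  0.01450619  0.02574397] z99 0.19826566954182642 min x lid -0.027701483103877565 max 0.07379170124596873
c front pts [0.5143 0.3084]
side front edge at x -0.075 dyaw -0.13 yaw 35.8
side front edge at x -0.075 dyaw -0.04 yaw 35.67
side front edge at x -0.075 dyaw -0.0 yaw 35.63
partition y [(-0.19, 12), (-0.185, 15), (-0.07, 9), (-0.065, 20), (0.05, 7), (0.055, 17), (0.06, 7), (0.17, 6), (0.175, 18), (0.18, 5)]
y ext [-0.1867403   0.18038489]
lid y [-0.18530209  0.17789039]
lid top edge x [0.00060464 0.01444005 0.02596473] z99 0.19645481644411597 min x lid -0.02795409574821199 max 0.07295162365585602
c front pts [0.5141 0.3083]
```

```bash
cat >> h.py <<'E'
E_=np.array([np.cos(np.deg2rad(35.65)),np.sin(np.deg2rad(35.65))]); F_=np.array([-E_[1],E_[0]]); C0=np.array([.580,.3537])
def bay(i): return C0+.005*E_+F_*[.121,0,-.121][i]
def pose():
    o=ctrl.get_obs(); r=R.from_rotvec(o['tool_rot']).as_matrix()
    return o,o['tool_pos'],r
def plan(*wps):
    """wps: (x,y,z) or ('turn',deg world z); prints units: shift shares (of .06) in tool axes"""
    o,p,r=pose(); p=p.copy()
    print('t',round(o['t'],2),'tcp',p.round(4),'yaw_y',np.rad2deg(np.arctan2(r[1,1],r[0,1])).round(2),'tilt',(r[:2,2]).round(4),'F',o['contact_force'].round(1),'open',round(o['opening'],4),'grip',round(o['grip_force'],1),'q',o['q'].round(2))
    for w in wps:
        if w[0]=='turn':
            r=R.from_rotvec([0,0,np.deg2rad(w[1])]).as_matrix()@r; print(' turn tool z total shares',round(-np.deg2rad(w[1])/.1,2))
        else:
            w=np.array([p[i] if v is None else v for i,v in enumerate(w)],float)
            d=r.T@(w-p)/.06; p=w; print(' ->',w.round(3),'shares',d.round(2),'max',abs(d).max().round(2))
E
python3 - <<'E'
from h import *
plan((.45,.05,.2),('turn',48.7-76.6),(.403,-.3755,.15),(.403,-.3755,.041))
E
```

```text
t 1.7 tcp [0.1448 0.608  0.2313] yaw_y 76.6 tilt [0.     0.0001] F [ 0.6 -0.2  0.2] open 0.0851 grip 0.0 q [ 1.22  0.05  1.61  0.    1.48 -0.12]
 -> [0.45 0.05 0.2 ] shares [-7.1  -7.87  0.52] max 7.87
 turn tool z total shares 4.87
 -> [ 0.403 -0.376  0.15 ] shares [-4.09 -5.85  0.83] max 5.85
 -> [ 0.403 -0.376  0.041] shares [ 0.   -0.    1.82] max 1.82
```

Emit:
{"op": "jog_arm", "data": {
  "commands": [-0.3, -0.33, 0.04, 0, 0, 0, 85, -0.6, -0.66, 0.04, 0, 0, 0, 85, -0.6, -0.66, 0.04, 0, 0, 0, 85, -0.6, -0.66, 0.04, 0, 0, 0, 85, -0.6, -0.66, 0.04, 0, 0, 0, 85, -0.6, -0.66, 0.04, 0, 0, 0, 85, -0.6, -0.66, 0.04, 0, 0, 0, 85, -0.6, -0.66, 0.04, 0, 0, 0, 85, -0.6, -0.66, 0.04, 0, 0, 0, 85, -0.6, -0.66, 0.04, 0, 0, 0, 85, -0.6, -0.66, 0.04, 0, 0, 0, 85, -0.6, -0.66, 0.04, 0, 0, 0, 85, -0.2, -0.28, 0.04, 0, 0, 0, 85, 0, 0, 0, 0, 0, 0.97, 85, 0, 0, 0, 0, 0, 0.97, 85, 0, 0, 0, 0, 0, 0.97, 85, 0, 0, 0, 0, 0, 0.97, 85, 0, 0, 0, 0, 0, 0.97, 85, 0, 0, 0, 0, 0, 0, 85]
}}

```text
t: 4.08
tool_pos: [0.4498, 0.0499, 0.2002]
tool_rot: [1.103, 2.941, 0.0]
contact_force: [-0.1, 0.4, 0.6]
opening: 0.0852
grip_force: 0.0
```

Emit:
{"op": "jog_arm", "data": {
  "commands": [-0.25, -0.35, 0.06, 0, 0, 0, 85, -0.5, -0.7, 0.1, 0, 0, 0, 85, -0.55, -0.8, 0.11, 0, 0, 0, 85, -0.55, -0.8, 0.11, 0, 0, 0, 85, -0.55, -0.8, 0.11, 0, 0, 0, 85, -0.55, -0.8, 0.11, 0, 0, 0, 85, -0.5, -0.7, 0.11, 0, 0, 0, 85, -0.4, -0.55, 0.1, 0, 0, 0, 85, -0.24, -0.35, 0, 0, 0, 0, 85, 0, 0, 0, 0, 0, 0, 85, 0, 0, 0, 0, 0, 0, 85]
}}

```text
t: 5.45
tool_pos: [0.4037, -0.3749, 0.1517]
tool_rot: [-1.103, -2.941, -0.001]
contact_force: [0.2, 1.1, 0.5]
opening: 0.0851
grip_force: 0.0
```

Run:
```python
from h import *
plan(('turn',0),(.403,-.3755,None),(.403,-.3755,.041))
d=snap('side');W=cloud(d);x,y,z=W[...,0],W[...,1],W[...,2]
box=(x>.3)&(x<.56)&(y<-.3)&(y>-.54)
bar=box&(z>.055)&(z<.075); print('bar',rect(W[bar]))
im=d['image'].astype(int); sat=im.max(-1)-im.min(-1)
bl=box&(z<.012)&(sat<30)&(im.mean(-1)>70); print('blade',rect(W[bl]))
```

```text
t 5.45 tcp [ 0.4037 -0.3749  0.1517] yaw_y 48.88 tilt [0.0002 0.0005] F [0.2 1.1 0.5] open 0.0851 grip 0.0 q [-0.88 -0.06  1.86  0.    1.34 -1.74]
 turn tool z total shares -0.0
 -> [ 0.403 -0.376  0.152] shares [ 0.   -0.01 -0.  ] max 0.01
 -> [ 0.403 -0.376  0.041] shares [-0.   -0.    1.84] max 1.84
bar (array([ 404.3, -376.9]), array([ 26.3, 100.7]), 48.5)
blade (array([ 447.2, -412.4]), array([ 52. , 216.2]), 47.0)
```

Emit:
{"op": "jog_arm", "data": {
  "commands": [0, 0, 0.5, 0, 0, 0, 85, 0, 0, 0.6, 0, 0, 0, 85, 0, 0, 0.5, 0, 0, 0, 85, 0, 0, 0.27, 0, 0, 0, 85, 0, 0, 0, 0, 0, 0, 50, 0, 0, 0, 0, 0, 0, 15, 0, 0, 0, 0, 0, 0, 10, 0, 0, 0, 0, 0, 0, 10, 0, 0, 0, 0, 0, 0, 10, 0, 0, 0, 0, 0, 0, 10, 0, 0, 0, 0, 0, 0, 10, 0, 0, 0, 0, 0, 0, 10],
  "newtons": 110
}}

```text
t: 7.0
tool_pos: [0.4042, -0.3768, 0.0411]
tool_rot: [1.104, 2.939, -0.002]
contact_force: [-0.2, 1.6, 6.8]
opening: 0.0224
grip_force: 108.8
```

Emit:
{"op": "jog_arm", "data": {
  "commands": [0, 0, -0.15, 0, 0, 0, 10, 0, 0, -0.3, 0, 0, 0, 10, 0, 0, -0.3, 0, 0, 0, 10, 0, 0, -0.3, 0, 0, 0, 10, 0, 0, -0.3, 0, 0, 0, 10, 0, 0, -0.3, 0, 0, 0, 10, 0, 0, -0.15, 0, 0, 0, 10, 0, 0, 0, 0, 0, 0, 10, 0, 0, 0, 0, 0, 0, 10]
}}

```text
t: 8.12
tool_pos: [0.403, -0.3754, 0.1464]
tool_rot: [-1.104, -2.94, -0.001]
contact_force: [-0.5, 0.7, -2.5]
opening: 0.0222
grip_force: 107.8
```

```bash
cat >> h.py <<'E'
def blade(n):
    """blade in hand: points in tool-aligned spatula frame (x=-tool x), relative to TCP, fit plane & sides"""
    d=snap(n);W=cloud(d)
    o,p,r=pose(); L=(W-p)@r; L=L*np.array([-1,1,-1])  # spat x, y(flipped?), z up rel tcp
    L[...,1]*=-1 if False else 1
    im=d['image'].astype(int); sat=im.max(-1)-im.min(-1)
    m=(L[...,0]>.055)&(L[...,0]<.2)&(abs(L[...,1])<.06)&(abs(L[...,2]+.038)<.015)&(sat<35)
    Q=L[m]; 
    if len(Q)<30: print(n,'few',len(Q)); return
    A=np.c_[Q[:,0],Q[:,1],np.ones(len(Q))]; k=np.ones(len(Q),bool)
    for _ in range(4):
        c=np.linalg.lstsq(A[k],Q[k,2],rcond=None)[0]; res=Q[:,2]-A@c; k=abs(res)<.004
    cc,s,a=cv2.minAreaRect((Q[k,:2]*1000).astype(np.float32))
    ctr=[(np.percentile(Q[k&(abs(Q[:,0]-xx)<.01),1],[3,97]).mean()*1000).round(1) for xx in (.07,.1,.13,.15)]
    print(n,len(Q),'pitch slope deg',np.rad2deg(c[0]).round(2),'roll',np.rad2deg(c[1]).round(2),'topz rel tcp at x=.11: mm',((c[0]*.11+c[2])*1000).round(1),'tip x',(np.percentile(Q[k,0],99.5)*1000).round(1),'rect',np.round(cc,1),np.round(s,1),round(a,1),'centre y(70,100,130,150)',ctr)
E
python3 - <<'E'
from h import *
plan()
blade('top'); blade('side')
E
```

```text
t 8.12 tcp [ 0.403  -0.3754  0.1464] yaw_y 48.82 tilt [-0.001   0.0012] F [-0.5  0.7 -2.5] open 0.0222 grip 107.8 q [-0.89 -0.06  1.87 -0.    1.33 -1.74]
top 371 pitch slope deg -0.27 roll 0.63 topz rel tcp at x=.11: mm -35.7 tip x 162.7 rect [111.1  11.4] [ 41.2 112.5] 77.0 centre y(70,100,130,150) [np.float64(11.5), np.float64(12.8), np.float64(7.8), np.float64(2.2)]
side 733 pitch slope deg 0.05 roll -0.12 topz rel tcp at x=.11: mm -37.0 tip x 162.8 rect [109.3  -0.7] [ 47.  108.8] 88.5 centre y(70,100,130,150) [np.float64(0.3), np.float64(-1.8), np.float64(-1.5), np.float64(-1.4)]
```

Run:
```python
from h import *
plan(('turn',85.3-48.8),(.392,.0215,.12),(.392,.0215,.042),(.509,.0118,.042),(.509,.0118,.08))
```

```text
t 8.22 tcp [ 0.4029 -0.3753  0.1462] yaw_y 48.82 tilt [-0.0013  0.0015] F [-0.   0.5 -2.5] open 0.0223 grip 107.8 q [-0.89 -0.06  1.87 -0.    1.33 -1.74]
 turn tool z total shares -6.37
 -> [0.392 0.022 0.12 ] shares [0.72 6.58 0.44] max 6.58
 -> [0.392 0.022 0.042] shares [-0.  -0.   1.3] max 1.3
 -> [0.509 0.012 0.042] shares [-1.96 -0.   -0.  ] max 1.96
 -> [0.509 0.012 0.08 ] shares [ 0.    0.   -0.63] max 0.63
```

Emit:
{"op": "jog_arm", "data": {
  "commands": [0, 0, 0, 0, 0, -0.4, 10, 0, 0, 0, 0, 0, -0.8, 10, 0, 0, 0, 0, 0, -0.9, 10, 0, 0, 0, 0, 0, -0.9, 10, 0, 0, 0, 0, 0, -0.9, 10, 0, 0, 0, 0, 0, -0.9, 10, 0, 0, 0, 0, 0, -0.9, 10, 0, 0, 0, 0, 0, -0.67, 10, 0, 0, 0, 0, 0, 0, 10, 0, 0, 0, 0, 0, 0, 10]
}}

```text
t: 9.48
tool_pos: [0.4032, -0.3757, 0.1469]
tool_rot: [-0.13, -3.138, -0.001]
contact_force: [-0.6, 1.0, -2.6]
opening: 0.0223
grip_force: 107.8
```

Emit:
{"op": "jog_arm", "data": {
  "commands": [0.03, 0.2, 0.02, 0, 0, 0, 10, 0.05, 0.4, 0.03, 0, 0, 0, 10, 0.07, 0.6, 0.04, 0, 0, 0, 10, 0.07, 0.6, 0.04, 0, 0, 0, 10, 0.07, 0.6, 0.04, 0, 0, 0, 10, 0.07, 0.6, 0.04, 0, 0, 0, 10, 0.07, 0.6, 0.04, 0, 0, 0, 10, 0.07, 0.6, 0.04, 0, 0, 0, 10, 0.07, 0.6, 0.04, 0, 0, 0, 10, 0.07, 0.6, 0.04, 0, 0, 0, 10, 0.07, 0.6, 0.04, 0, 0, 0, 10, 0.03, 0.4, 0.02, 0, 0, 0, 10, 0.02, 0.18, 0, 0, 0, 0, 10, 0, 0, 0, 0, 0, 0, 10, 0, 0, 0, 0, 0, 0, 10]
}}

```text
t: 11.35
tool_pos: [0.3902, 0.0208, 0.1216]
tool_rot: [0.13, 3.139, -0.001]
contact_force: [0.0, -0.4, -1.8]
opening: 0.0222
grip_force: 108.1
```

Run:
```python
from h import *
plan((.392,.0215,.042))
d=snap('side')
for t in tiles('side',cloud(d)): print(*t)
blade('side'); blade('top')
d=snap('top')
for t in tiles('top',cloud(d)): print(*t)
```

```text
t 11.35 tcp [0.3902 0.0208 0.1216] yaw_y 85.27 tilt [ 0.0002 -0.0004] F [ 0.  -0.4 -1.8] open 0.0222 grip 108.1 q [-0.14 -0.47  2.25 -0.    1.37 -1.63]
 -> [0.392 0.022 0.042] shares [-0.03  0.01  1.33] max 1.33
0.76 [6.187e+02 6.000e-01] [99.6 95.2] 83.4 [617.5  -4.6  16.5]
0.72 [ 199.  -385.3] [96.  97.8] 48.6 [ 198.8 -389.    16.7]
0.69 [ 571.8 -253.1] [97.  91.8] 87.1 [ 571.7 -257.6   16.2]
0.68 [ 464.6 -125.4] [100.6  89.6] 75.7 [ 463.3 -129.2   16.6]
side 261 pitch slope deg -0.27 roll -0.02 topz rel tcp at x=.11: mm -36.3 tip x 162.7 rect [109.3  -0.8] [107.4  48. ] 1.7 centre y(70,100,130,150) [np.float64(-1.9), np.float64(-2.3), np.float64(-1.4), np.float64(-1.3)]
top 595 pitch slope deg -0.07 roll 0.42 topz rel tcp at x=.11: mm -36.2 tip x 162.4 rect [111.   -0.7] [ 43.9 104.5] 89.8 centre y(70,100,130,150) [np.float64(-0.6), np.float64(-0.5), np.float64(-0.3), np.float64(-1.3)]
0.93 [ 199.9 -385. ] [95.1 95. ] 48.7 [ 199.3 -384.8   16.7]
0.73 [617.5   3.3] [94.  95.1] 84.6 [618.1   3.5  16.9]
0.7 [ 462.7 -124. ] [93.9 94.7] 79.2 [ 462.3 -123.3   16.8]
0.68 [ 571.9 -251.6] [95.7 94.3] 86.3 [ 571.4 -250.2   17. ]
```

Emit:
{"op": "jog_arm", "data": {
  "commands": [-0.03, 0.01, 0.3, 0, 0, 0, 10, 0, 0, 0.4, 0, 0, 0, 10, 0, 0, 0.35, 0, 0, 0, 10, 0, 0, 0.2, 0, 0, 0, 10, 0, 0, 0.08, 0, 0, 0, 10, 0, 0, 0, 0, 0, 0, 10, -0.1, 0, 0, 0, 0, 0, 10, -0.2, 0, 0, 0, 0, 0, 10, -0.2, 0, 0, 0, 0, 0, 10, -0.2, 0, 0, 0, 0, 0, 10, -0.2, 0, 0, 0, 0, 0, 10]
}}

```text
t: 13.02
tool_pos: [0.4468, 0.0173, 0.0417]
tool_rot: [-0.128, -3.139, 0.0]
contact_force: [-0.3, 1.3, -2.4]
opening: 0.0223
grip_force: 108.1
```

Emit:
{"op": "jog_arm", "data": {
  "commands": [-0.2, 0, 0, 0, 0, 0, 10, -0.2, 0, 0, 0, 0, 0, 10, -0.2, 0, 0, 0, 0, 0, 10, -0.2, 0, 0, 0, 0, 0, 10, -0.15, 0, 0, 0, 0, 0, 10, -0.1, 0, 0, 0, 0, 0, 10, 0, 0, 0, 0, 0, 0, 10, 0, 0, 0, 0, 0, 0, 10, 0, 0, -0.05, 0, 0, 0, 10, 0, 0, -0.05, 0, 0, 0, 10, 0, 0, -0.05, 0, 0, 0, 10, 0, 0, -0.05, 0, 0, 0, 10, 0, 0, -0.1, 0, 0, 0, 10, 0, 0, -0.15, 0, 0, 0, 10, 0, 0, -0.15, 0, 0, 0, 10, 0, 0, -0.1, 0, 0, 0, 10, 0, 0, 0, 0, 0, 0, 10, 0, 0, 0, 0, 0, 0, 10]
}}

```text
t: 15.28
tool_pos: [0.5084, 0.0123, 0.0835]
tool_rot: [-0.128, -3.138, -0.0]
contact_force: [-0.2, 0.0, -3.3]
opening: 0.0221
grip_force: 107.9
```

```bash
cat >> h.py <<'E'
def tilehand(n,exp=(.108,0)):
    d=snap(n); W=cloud(d); o,p,r=pose()
    best=None
    for s in nets.silhouettes(n,'tile_a'):
        P=W[s['mask']]; P=P[~np.isnan(P[:,0])]; L=(P-p)@r*np.array([-1,1,-1])
        m=np.median(L,0)
        if np.hypot(m[0]-exp[0],m[1]-exp[1])<.05:
            k=(abs(L[:,2]-m[2])<.008)&(np.max(abs(L[:,:2]-m[:2]),1)<.075); Q=L[k]
            A=np.c_[Q[:,0],Q[:,1],np.ones(len(Q))]; c=np.linalg.lstsq(A,Q[:,2],rcond=None)[0]
            print(n,'tile rel TCP (blade x,tool y) mm',rect(Q),'z',(m[2]*1000).round(1),'pitch,roll deg',np.rad2deg(c[:2]).round(2))
    return d
E
python3 - <<'E'
from h import *
plan(); d=tilehand('top'); d=tilehand('side'); cv2.imwrite('pics/s3.png',cv2.resize(d['image'][150:350,180:460,::-1],(784,560)))
E
```

```text
t 15.28 tcp [0.5084 0.0123 0.0835] yaw_y 85.31 tilt [-0.0005  0.0001] F [-0.2  0.  -3.3] open 0.0221 grip 107.9 q [-0.12 -0.09  2.01  0.    1.22 -1.61]
top tile rel TCP (blade x,tool y) mm (array([127. ,  -0.7]), array([94.3, 64.5]), 86.5) z -30.0 pitch,roll deg [-1.32  0.33]
side tile rel TCP (blade x,tool y) mm (array([110.5,  -1.3]), array([98.6, 94.4]), 88.3) z -30.5 pitch,roll deg [-0.13  0.8 ]
```

View pics/s3.png

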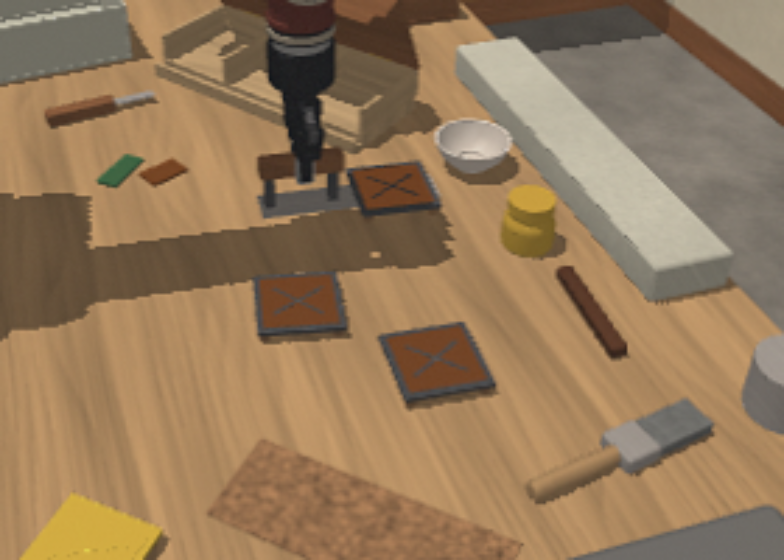

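The third picture shows the tile level on the blade at crop (393,190), and the spatula held straight. I'll carry it to bay 2 next.

Run:
```python
from h import *
T=bay(2)-.110*E_+.0012*F_; S=T-.155*E_; print(T,S)
plan(('turn',125.65-85.31),(*S,.085),(*T,.08),(*T,.0625))
```

```text
[0.5645011  0.19515403] [0.43854927 0.10481502]
t 15.47 tcp [0.5083 0.0123 0.0833] yaw_y 85.31 tilt [-0.0008  0.0001] F [ 0.3  0.7 -4.9] open 0.0225 grip 107.9 q [-0.12 -0.09  2.01  0.    1.22 -1.61]
 turn tool z total shares -7.04
 -> [0.439 0.105 0.085] shares [ 0.05  1.93 -0.03] max 1.93
 -> [0.565 0.195 0.08 ] shares [-2.58 -0.    0.08] max 2.58
 -> [0.565 0.195 0.062] shares [-0.   -0.    0.29] max 0.29
```

Emit:
{"op": "jog_arm", "data": {
  "commands": [0, 0, -0.1, 0, 0, -0.2, 10, 0, 0, -0.1, 0, 0, -0.4, 10, 0, 0, -0.1, 0, 0, -0.6, 10, 0, 0, 0, 0, 0, -0.7, 10, 0, 0, 0, 0, 0, -0.8, 10, 0, 0, 0, 0, 0, -0.8, 10, 0, 0, 0, 0, 0, -0.8, 10, 0, 0, 0, 0, 0, -0.8, 10, 0, 0, 0, 0, 0, -0.7, 10, 0, 0, 0, 0, 0, -0.6, 10, 0, 0, 0, 0, 0, -0.4, 10, 0, 0, 0, 0, 0, -0.24, 10, 0, 0, 0, 0, 0, 0, 10]
}}

```text
t: 17.1
tool_pos: [0.5088, 0.0122, 0.1019]
tool_rot: [-0.962, 2.99, -0.0]
contact_force: [0.4, -0.4, -2.1]
opening: 0.0227
grip_force: 107.9
```

Emit:
{"op": "jog_arm", "data": {
  "commands": [0, 0.1, 0, 0, 0, 0, 10, 0, 0.2, 0, 0, 0, 0, 10, 0, 0.3, 0, 0, 0, 0, 10, 0, 0.3, 0.02, 0, 0, 0, 10, 0.02, 0.3, 0.02, 0, 0, 0, 10, 0.03, 0.3, 0.02, 0, 0, 0, 10, 0, 0.2, 0.05, 0, 0, 0, 10, 0, 0.15, 0.05, 0, 0, 0, 10, 0, 0.08, 0.05, 0, 0, 0, 10, 0, 0, 0.03, 0, 0, 0, 10, 0, 0, 0, 0, 0, 0, 10, 0, 0, 0, 0, 0, 0, 10]
}}

```text
t: 18.6
tool_pos: [0.439, 0.1044, 0.0874]
tool_rot: [-0.961, 2.991, -0.0]
contact_force: [0.2, -0.1, -3.7]
opening: 0.0223
grip_force: 108.0
```

Run:
```python
from h import *
d=tilehand('top'); d=tilehand('side')
T=bay(2)-.110*E_+.0012*F_
plan((*T,.08),(*T,.0625))
```

```text
top tile rel TCP (blade x,tool y) mm (array([111.4,  -0.3]), array([94.9, 93.2]), 88.2) z -29.8 pitch,roll deg [-0.68  0.49]
side tile rel TCP (blade x,tool y) mm (array([110.9,  -3.2]), array([ 97.1, 100.6]), 89.4) z -30.8 pitch,roll deg [-0.02  0.86]
t 18.8 tcp [0.4389 0.1045 0.0874] yaw_y 125.63 tilt [0.0003 0.    ] F [ 0.7 -0.2 -3.6] open 0.0224 grip 108.0 q [ 0.07 -0.24  2.14 -0.    1.25 -2.12]
 -> [0.565 0.195 0.08 ] shares [-2.58  0.01  0.12] max 2.58
 -> [0.565 0.195 0.062] shares [0.   0.   0.29] max 0.29
```

Emit:
{"op": "jog_arm", "data": {
  "commands": [-0.1, 0, 0, 0, 0, 0, 10, -0.2, 0, 0, 0, 0, 0, 10, -0.25, 0, 0, 0, 0, 0, 10, -0.25, 0, 0, 0, 0, 0, 10, -0.25, 0, 0, 0, 0, 0, 10, -0.25, 0, 0.03, 0, 0, 0, 10, -0.25, 0, 0.03, 0, 0, 0, 10, -0.25, 0, 0.03, 0, 0, 0, 10, -0.25, 0, 0.03, 0, 0, 0, 10, -0.2, 0, 0, 0, 0, 0, 10, -0.15, 0, 0, 0, 0, 0, 10, -0.1, 0, 0, 0, 0, 0, 10, -0.06, 0, 0, 0, 0, 0, 10, 0, 0, 0, 0, 0, 0, 10, 0, 0, 0, 0, 0, 0, 10]
}}

```text
t: 20.68
tool_pos: [0.5632, 0.194, 0.08]
tool_rot: [0.961, -2.99, 0.0]
contact_force: [-0.9, 0.2, -2.8]
opening: 0.0223
grip_force: 108.0
```

Run:
```python
from h import *
T=bay(2)-.110*E_+.0012*F_
plan((*T,.0625))
d=tilehand('top'); cv2.imwrite('pics/t4.png',cv2.resize(d['image'][90:250,90:330,::-1],(780,520)))
d=tilehand('side')
```

```text
t 20.68 tcp [0.5632 0.194  0.08  ] yaw_y 125.64 tilt [-0.0003 -0.0001] F [-0.9  0.2 -2.8] open 0.0223 grip 108.0 q [ 0.21  0.12  1.8  -0.    1.22 -1.99]
 -> [0.565 0.195 0.062] shares [-0.03  0.    0.29] max 0.29
```

View pics/t4.png

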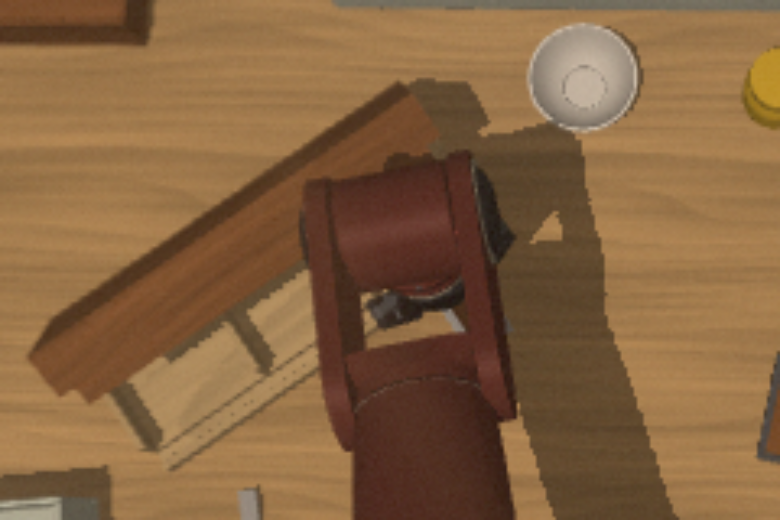

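The top view is blocked by the wrist at (400,300). The lid stands where it did and the forces are small. I'll lower the tile and check the weight come off.

Emit:
{"op": "jog_arm", "data": {
  "commands": [-0.02, 0, 0.05, 0, 0, 0, 10, 0, 0, 0.08, 0, 0, 0, 10, 0, 0, 0.06, 0, 0, 0, 10, 0, 0, 0.05, 0, 0, 0, 10, 0, 0, 0.04, 0, 0, 0, 10, 0, 0, 0, 0, 0, 0, 10, 0, 0, 0, 0, 0, 0, 10, 0, 0, 0, 0, 0, 0, 10]
}}

```text
t: 21.88
tool_pos: [0.5647, 0.1949, 0.0636]
tool_rot: [-0.961, 2.99, -0.0]
contact_force: [-0.6, -0.4, -1.7]
opening: 0.0221
grip_force: 108.0
```

Run:
```python
from h import *
plan(); d=tilehand('side'); cv2.imwrite('pics/s5.png',cv2.resize(d['image'][110:230,220:370,::-1],(750,600),interpolation=cv2.INTER_CUBIC))
W=cloud(d)
for t in tiles('side',W): print(*t)
```

```text
t 21.88 tcp [0.5647 0.1949 0.0636] yaw_y 125.65 tilt [0.0005 0.0001] F [-0.6 -0.4 -1.7] open 0.0221 grip 108.0 q [ 0.21  0.15  1.81  0.    1.19 -1.99]
side tile rel TCP (blade x,tool y) mm (array([110.,   1.]), array([104.9,  77.1]), 5.5) z -26.8 pitch,roll deg [ 0.8  -0.03]
0.91 [ 200.6 -384.8] [98.3 97.7] 48.3 [ 199.6 -389.3   16.8]
0.9 [ 463.6 -125.8] [99.2 94.9] 78.8 [ 462.5 -131.2   16.4]
0.85 [ 572.3 -252.3] [99.8 94.3] 85.8 [ 570.7 -257.5   16. ]
0.73 [653.5 259.9] [104.9  77.1] 41.2 [655.  256.3  36.7]
0.4 [572.4 197.1] [120.3  43.5] 33.2 [556.2 179.9  31.2]
```

View pics/s5.png

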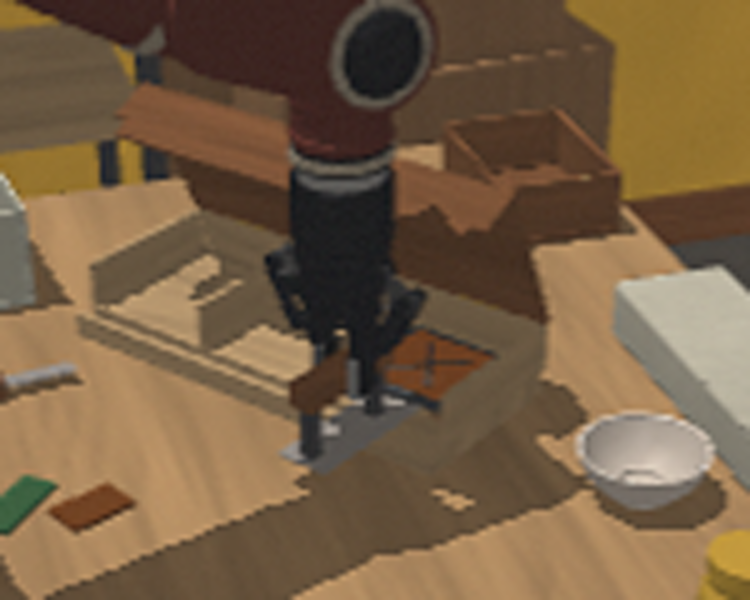

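The tile (crop (440,360)) stands on its feet in bay 2. It measures z 36.7 mm and its centre is within 2 mm of the bay's. I'll retract now.

Emit:
{"op": "jog_arm", "data": {
  "commands": [0.1, 0, 0, 0, 0, 0, 10, 0.2, 0, 0, 0, 0, 0, 10, 0.25, 0, 0, 0, 0, 0, 10, 0.25, 0, 0, 0, 0, 0, 10, 0.25, 0, 0, 0, 0, 0, 10, 0.25, 0, 0, 0, 0, 0, 10, 0.3, 0, 0, 0, 0, 0, 10, 0.3, 0, 0, 0, 0, 0, 10, 0.3, 0, 0, 0, 0, 0, 10, 0.3, 0, 0, 0, 0, 0, 10, 0.3, 0, -0.2, 0, 0, 0, 10, 0.2, 0, -0.3, 0, 0, 0, 10, 0, 0, -0.3, 0, 0, 0, 10, 0, 0, -0.2, 0, 0, 0, 10, 0, 0, 0, 0, 0, 0, 10, 0, 0, 0, 0, 0, 0, 10]
}}

```text
t: 24.02
tool_pos: [0.4177, 0.0899, 0.1226]
tool_rot: [0.962, -2.99, -0.0]
contact_force: [-0.5, -0.2, -1.6]
opening: 0.0223
grip_force: 108.1
```

Run:
```python
from h import *
for n in ['top','side']:
    d=snap(n)
    for t in tiles(n,cloud(d)): print(n,*t)
blade('side'); blade('top')
# tile B: theta ~ -3.4
u=np.array([np.cos(np.deg2rad(-3.6)),np.sin(np.deg2rad(-3.6))]); c=np.array([.572,-.252])
S=c-u*.2255; T=c-u*.109; print(S,T)
plan(('turn',86.4-125.65),(*S,.12),(*S,.042),(*T,.042))
```

```text
top 0.93 [ 199.  -385.1] [95.7 95.6] 47.6 [ 199.1 -383.    16.6]
top 0.91 [ 572.4 -251.6] [95.6 96.1] 86.6 [ 571.5 -252.1   16.6]
top 0.89 [ 463. -124.] [93.4 95. ] 79.3 [ 462.4 -123.1   17.2]
top 0.76 [632.7 244.2] [46.7 91.4] 34.8 [632.6 244.2  36.9]
side 0.83 [ 199.4 -385.2] [96.2 97.4] 49.8 [ 199.3 -389.6   16.6]
side 0.66 [652.4 260.3] [104.8  76.1] 40.4 [650.6 260.7  37. ]
side 0.65 [ 573.1 -253. ] [99.9 94. ] 85.8 [ 572.2 -257.    16.1]
side 0.58 [ 464.1 -124.7] [99.2 95.2] 79.4 [ 463.9 -127.9   16.2]
side 0.32 [639.6 306. ] [142.7  84.4] 56.5 [622.4 311.2  59.8]
side 193 pitch slope deg -0.15 roll 0.18 topz rel tcp at x=.11: mm -36.4 tip x 164.4 rect [110.8  -2.8] [107.8  46.4] 0.4 centre y(70,100,130,150) [np.float64(-2.3), np.float64(-2.2), np.float64(-3.0), np.float64(-1.3)]
top 440 pitch slope deg 0.11 roll 0.01 topz rel tcp at x=.11: mm -35.9 tip x 161.7 rect [116.   -1.1] [42.5 92.6] 89.8 centre y(70,100,130,150) [np.float64(-15.5), np.float64(-0.7), np.float64(-0.7), np.float64(-0.7)]
[ 0.34694497 -0.23784074] [ 0.46321509 -0.24515583]
t 24.32 tcp [0.4179 0.09   0.1228] yaw_y 125.65 tilt [-0.0011 -0.    ] F [ 0.6 -0.1 -3.2] open 0.0222 grip 108.1 q [ 0.04 -0.36  2.16  0.    1.34 -2.16]
 turn tool z total shares 6.85
 -> [ 0.347 -0.238  0.12 ] shares [ 0.84 -5.53  0.04] max 5.53
 -> [ 0.347 -0.238  0.042] shares [-0.  -0.   1.3] max 1.3
 -> [ 0.463 -0.245  0.042] shares [-1.94 -0.   -0.  ] max 1.94
```

Emit:
{"op": "jog_arm", "data": {
  "commands": [0, 0, 0, 0, 0, 0.4, 10, 0, 0, 0, 0, 0, 0.8, 10, 0, 0, 0, 0, 0, 0.95, 10, 0, 0, 0, 0, 0, 0.95, 10, 0, 0, 0, 0, 0, 0.95, 10, 0, 0, 0, 0, 0, 0.95, 10, 0, 0, 0, 0, 0, 0.95, 10, 0, 0, 0, 0, 0, 0.6, 10, 0, 0, 0, 0, 0, 0.3, 10, 0, 0, 0, 0, 0, 0, 10]
}}

```text
t: 25.58
tool_pos: [0.4182, 0.0899, 0.1232]
tool_rot: [-0.098, -3.14, 0.0]
contact_force: [-0.2, 0.2, -2.2]
opening: 0.0222
grip_force: 108.1
```

Emit:
{"op": "jog_arm", "data": {
  "commands": [0.03, -0.2, 0, 0, 0, 0, 10, 0.06, -0.4, 0, 0, 0, 0, 10, 0.09, -0.6, 0, 0, 0, 0, 10, 0.1, -0.65, 0, 0, 0, 0, 10, 0.1, -0.65, 0, 0, 0, 0, 10, 0.1, -0.65, 0, 0, 0, 0, 10, 0.1, -0.65, 0, 0, 0, 0, 10, 0.1, -0.65, 0, 0, 0, 0, 10, 0.1, -0.5, 0.02, 0, 0, 0, 10, 0.04, -0.3, 0.02, 0, 0, 0, 10, 0.02, -0.2, 0, 0, 0, 0, 10, 0, -0.08, 0, 0, 0, 0, 10, 0, 0, 0.3, 0, 0, 0, 10, 0, 0, 0.3, 0, 0, 0, 10, 0, 0, 0, 0, 0, 0, 10, 0, 0, 0, 0, 0, 0, 10]
}}

```text
t: 27.58
tool_pos: [0.3475, -0.2381, 0.0856]
tool_rot: [0.098, 3.139, -0.001]
contact_force: [-0.0, -0.4, -2.0]
opening: 0.0227
grip_force: 108.3
```

Run:
```python
from h import *
d=snap('side')
for t in tiles('side',cloud(d)): print(*t)
blade('side')
u=np.array([np.cos(np.deg2rad(-3.6)),np.sin(np.deg2rad(-3.6))]); c=np.array([.572,-.2515])
S=c-u*.2255; T=c-u*.109
plan((*S,.042),(*T,.042))
```

```text
0.93 [ 464.3 -124.4] [101.3  94.5] 79.0 [ 467.4 -129.1   16.2]
0.74 [653.1 259.8] [99.3 90. ] 34.1 [646.3 259.6  36.9]
0.64 [ 572.8 -252.3] [97.2 96. ] 86.0 [ 571.5 -255.7   16.2]
0.64 [ 199.7 -385.2] [97.9 97.4] 48.4 [ 199.1 -388.5   16.7]
side 460 pitch slope deg -0.17 roll 0.48 topz rel tcp at x=.11: mm -36.6 tip x 163.4 rect [109.5  -0.4] [ 47.6 109.2] 88.5 centre y(70,100,130,150) [np.float64(-0.2), np.float64(-0.7), np.float64(-0.5), np.float64(-1.8)]
t 27.73 tcp [ 0.3477 -0.2384  0.086 ] yaw_y 86.42 tilt [ 0.0013 -0.0013] F [ 0.3 -0.4 -1.9] open 0.0222 grip 108.3 q [-0.78 -0.33  2.21  0.    1.26 -2.29]
 -> [ 0.347 -0.237  0.042] shares [0.01 0.02 0.73] max 0.73
 -> [ 0.463 -0.245  0.042] shares [-1.94 -0.    0.  ] max 1.94
```

Emit:
{"op": "jog_arm", "data": {
  "commands": [0, 0.01, 0.2, 0, 0, 0, 10, 0, 0.01, 0.25, 0, 0, 0, 10, 0, 0, 0.2, 0, 0, 0, 10, 0, 0, 0.08, 0, 0, 0, 10, 0, 0, 0, 0, 0, 0, 10, -0.1, 0, 0, 0, 0, 0, 10, -0.2, 0, 0, 0, 0, 0, 10, -0.2, 0, 0, 0, 0, 0, 10, -0.2, 0, 0, 0, 0, 0, 10, -0.2, 0, 0, 0, 0, 0, 10]
}}

```text
t: 28.98
tool_pos: [0.4021, -0.2402, 0.0411]
tool_rot: [0.098, 3.14, 0.0]
contact_force: [-0.5, -0.5, -1.9]
opening: 0.0223
grip_force: 108.3
```

Emit:
{"op": "jog_arm", "data": {
  "commands": [-0.2, 0, 0, 0, 0, 0, 10, -0.2, 0, 0, 0, 0, 0, 10, -0.2, 0, 0, 0, 0, 0, 10, -0.2, 0, 0, 0, 0, 0, 10, -0.15, 0, 0, 0, 0, 0, 10, -0.08, 0, 0, 0, 0, 0, 10, 0, 0, 0, 0, 0, 0, 10, 0, 0, 0, 0, 0, 0, 10, 0, 0, -0.05, 0, 0, 0, 10, 0, 0, -0.05, 0, 0, 0, 10, 0, 0, -0.05, 0, 0, 0, 10, 0, 0, -0.05, 0, 0, 0, 10, 0, 0, -0.1, 0, 0, 0, 10, 0, 0, -0.2, 0, 0, 0, 10, 0, 0, -0.25, 0, 0, 0, 10, 0, 0, -0.2, 0, 0, 0, 10, 0, 0, -0.1, 0, 0, 0, 10, 0, 0, 0, 0, 0, 0, 10, 0, 0, 0, 0, 0, 0, 10]
}}

```text
t: 31.35
tool_pos: [0.4624, -0.2438, 0.1035]
tool_rot: [-0.099, -3.139, -0.001]
contact_force: [0.4, -0.2, -2.6]
opening: 0.0223
grip_force: 108.1
```

Run:
```python
from h import *
tilehand('side'); tilehand('top')
T=bay(1)-.110*E_+.0012*F_; S=T-.155*E_
plan(('turn',125.65-86.42),(*S,.09),(*T,.08))
```

```text
side tile rel TCP (blade x,tool y) mm (array([111.8,  -2.3]), array([98.2, 96. ]), 89.5) z -30.6 pitch,roll deg [-0.69  0.87]
top tile rel TCP (blade x,tool y) mm (array([110.3,  -0.7]), array([94.5, 97.3]), 1.7) z -30.1 pitch,roll deg [-0.3  0.4]
t 31.55 tcp [ 0.4624 -0.2439  0.1035] yaw_y 86.4 tilt [-0.0009  0.0006] F [ 0.7 -0.1 -2.8] open 0.0221 grip 108.1 q [-0.63 -0.08  1.96 -0.    1.26 -2.14]
 turn tool z total shares -6.85
 -> [0.368 0.203 0.09 ] shares [-3.06  6.97  0.23] max 6.97
 -> [0.494 0.293 0.08 ] shares [-2.58  0.    0.16] max 2.58
```

Emit:
{"op": "jog_arm", "data": {
  "commands": [0.03, 0.1, 0, 0, 0, 0, 10, 0.06, 0.2, 0, 0, 0, 0, 10, 0.08, 0.3, 0, 0, 0, 0, 10, 0.11, 0.4, 0, 0, 0, 0, 10, 0.14, 0.5, 0, 0, 0, 0, 10, 0.14, 0.5, 0, 0, 0, 0, 10, 0.14, 0.5, 0, 0, 0, 0, 10, 0.14, 0.5, 0, 0, 0, 0, 10, 0.14, 0.5, 0, 0, 0, 0, 10, 0.14, 0.5, 0, 0, 0, 0, 10, 0.14, 0.5, 0.02, 0, 0, 0, 10, 0.14, 0.5, 0.03, 0, 0, 0, 10, 0.14, 0.5, 0.03, 0, 0, 0, 10, 0.14, 0.5, 0.03, 0, 0, 0, 10, 0.12, 0.45, 0.03, 0, 0, 0, 10, 0.1, 0.35, 0.03, 0, 0, 0, 10, 0.06, 0.25, 0.03, 0, 0, 0, 10, 0.04, 0.15, 0.02, 0, 0, 0, 10, 0.02, 0.1, 0, 0, 0, 0, 10, 0, 0.04, 0, 0, 0, 0, 10]
}}

```text
t: 34.05
tool_pos: [0.3693, 0.2032, 0.091]
tool_rot: [0.098, 3.14, -0.0]
contact_force: [0.2, -0.1, -2.6]
opening: 0.0222
grip_force: 108.1
```

Emit:
{"op": "jog_arm", "data": {
  "commands": [0, 0, 0, 0, 0, -0.2, 10, 0, 0, 0, 0, 0, -0.4, 10, 0, 0, 0, 0, 0, -0.6, 10, 0, 0, 0, 0, 0, -0.7, 10, 0, 0, 0, 0, 0, -0.8, 10, 0, 0, 0, 0, 0, -0.8, 10, 0, 0, 0, 0, 0, -0.8, 10, 0, 0, 0, 0, 0, -0.7, 10, 0, 0, 0, 0, 0, -0.65, 10, 0, 0, 0, 0, 0, -0.6, 10, 0, 0, 0, 0, 0, -0.4, 10, 0, 0, 0, 0, 0, -0.2, 10, 0, 0, 0, 0, 0, 0, 10, 0, 0, 0, 0, 0, 0, 10]
}}

```text
t: 35.8
tool_pos: [0.3695, 0.2029, 0.0909]
tool_rot: [0.961, -2.991, 0.0]
contact_force: [0.2, 0.2, -3.5]
opening: 0.0222
grip_force: 108.2
```

Run:
```python
from h import *
tilehand('side'); tilehand('top')
T=bay(1)-.111*E_+.001*F_
plan((*T,.08))
```

```text
side tile rel TCP (blade x,tool y) mm (array([108.4,  -3.6]), array([95.9, 99.2]), 89.7) z -30.3 pitch,roll deg [0.05 1.03]
top tile rel TCP (blade x,tool y) mm (array([111.5,  -0.9]), array([95.9, 93.2]), 89.0) z -30.1 pitch,roll deg [-0.18  0.27]
t 36.0 tcp [0.3694 0.203  0.0909] yaw_y 125.65 tilt [-0.0001 -0.    ] F [-0.4 -0.1 -3.1] open 0.0225 grip 108.2 q [ 0.33 -0.33  2.2  -0.    1.27 -1.87]
 -> [0.493 0.293 0.08 ] shares [-2.55  0.01  0.18] max 2.55
```

Emit:
{"op": "jog_arm", "data": {
  "commands": [-0.1, 0, 0, 0, 0, 0, 10, -0.2, 0, 0, 0, 0, 0, 10, -0.25, 0, 0, 0, 0, 0, 10, -0.25, 0, 0, 0, 0, 0, 10, -0.25, 0, 0, 0, 0, 0, 10, -0.25, 0, 0.05, 0, 0, 0, 10, -0.25, 0, 0.05, 0, 0, 0, 10, -0.25, 0, 0.05, 0, 0, 0, 10, -0.25, 0, 0.03, 0, 0, 0, 10, -0.2, 0, 0, 0, 0, 0, 10, -0.15, 0, 0, 0, 0, 0, 10, -0.1, 0, 0, 0, 0, 0, 10, -0.05, 0, 0, 0, 0, 0, 10, 0, 0, 0, 0, 0, 0, 10]
}}

```text
t: 37.75
tool_pos: [0.4937, 0.2922, 0.0801]
tool_rot: [0.962, -2.991, 0.0]
contact_force: [-0.9, 1.1, -3.5]
opening: 0.022
grip_force: 108.2
```

Emit:
{"op": "jog_arm", "data": {
  "commands": [0, 0, 0.05, 0, 0, 0, 10, 0, 0, 0.07, 0, 0, 0, 10, 0, 0, 0.06, 0, 0, 0, 10, 0, 0, 0.05, 0, 0, 0, 10, 0, 0, 0.04, 0, 0, 0, 10, 0, 0, 0, 0, 0, 0, 10, 0, 0, 0, 0, 0, 0, 10, 0, 0, 0, 0, 0, 0, 10]
}}

```text
t: 38.75
tool_pos: [0.4939, 0.2923, 0.0642]
tool_rot: [-0.961, 2.99, 0.0]
contact_force: [0.2, -0.3, -2.5]
opening: 0.022
grip_force: 108.2
```

Run:
```python
from h import *
plan(); d=tilehand('side')
for t in tiles('side',cloud(d)): print(*t)
print(bay(1))
```

```text
t 38.75 tcp [0.4939 0.2923 0.0642] yaw_y 125.65 tilt [0.0005 0.0002] F [ 0.2 -0.3 -2.5] open 0.022 grip 108.2 q [ 0.4   0.09  1.86  0.    1.18 -1.79]
side tile rel TCP (blade x,tool y) mm (array([107.8,   4.1]), array([104.2,  76.4]), 8.5) z -27.5 pitch,roll deg [0.57 0.58]
0.95 [ 199.6 -384.8] [97.7 96.7] 48.8 [ 199.7 -388.9   16.8]
0.76 [ 464.9 -125.6] [99.1 90.5] 78.2 [ 464.5 -131.4   16.5]
0.69 [648.1 262.3] [101.   94.5] 36.9 [643.8 260.7  36.4]
0.57 [638.9 297.1] [137.4  78.7] 50.2 [622.2 300.3  57.2]
0.45 [579.2 358.5] [104.2  76.4] 44.1 [577.6 353.6  36.7]
[0.58406296 0.35661416]
```

Emit:
{"op": "jog_arm", "data": {
  "commands": [0, 0, 0.01, 0, 0, 0, 10, 0.1, 0, 0, 0, 0, 0, 10, 0.2, 0, 0, 0, 0, 0, 10, 0.25, 0, 0, 0, 0, 0, 10, 0.25, 0, 0, 0, 0, 0, 10, 0.25, 0, 0, 0, 0, 0, 10, 0.25, 0, 0, 0, 0, 0, 10, 0.3, 0, 0, 0, 0, 0, 10, 0.3, 0, 0, 0, 0, 0, 10, 0.3, 0, 0, 0, 0, 0, 10, 0.3, 0, 0, 0, 0, 0, 10, 0, 0, -0.2, 0, 0, 0, 10, 0, 0, -0.3, 0, 0, 0, 10, 0, 0, -0.3, 0, 0, 0, 10, 0, 0, -0.2, 0, 0, 0, 10, 0, 0, 0, 0, 0, 0, 10, 0, 0, 0, 0, 0, 0, 10]
}}

```text
t: 41.02
tool_pos: [0.3716, 0.2047, 0.1228]
tool_rot: [0.961, -2.99, 0.0]
contact_force: [0.9, 0.1, -2.5]
opening: 0.0226
grip_force: 108.2
```

Run:
```python
from h import *
for n in ['top','side']:
    d=snap(n)
    for t in tiles(n,cloud(d)): print(n,*t)
blade('side'); blade('top')
th=-101.2; u=np.array([np.cos(np.deg2rad(th)),np.sin(np.deg2rad(th))]); c=np.array([.4635,-.1245])
S=c-u*.2255; T=c-u*.109; print(S,T)
plan((*S,.12),('turn',th+90-125.65),(*S,.042),(*T,.042))
```

```text
top 0.98 [ 198.1 -384.2] [95.3 95.1] 48.7 [ 197.6 -383.5   16.7]
top 0.93 [633.7 244.4] [48.2 90.8] 34.4 [632.7 243.4  37.1]
top 0.82 [563.9 340.6] [48.3 93.6] 36.9 [563.9 339.5  37. ]
top 0.77 [ 462.6 -124.8] [95.4 94.7] 79.2 [ 462.3 -123.2   16.6]
side 0.81 [650.5 262.9] [103.2  92.4] 39.0 [644.6 261.1  36.5]
side 0.78 [ 199.7 -385.4] [97.2 97.1] 49.8 [ 199.9 -388.2   16.8]
side 0.62 [576.5 361.8] [100.8  69.9] 41.6 [573.3 355.5  37.1]
side 0.55 [ 463.9 -125.6] [99.  94.4] 79.2 [ 462.8 -131.3   16.5]
side 166 pitch slope deg 0.11 roll -0.45 topz rel tcp at x=.11: mm -36.2 tip x 163.3 rect [110.   -0.9] [ 49.6 109.4] 89.2 centre y(70,100,130,150) [np.float64(-3.9), np.float64(-1.6), np.float64(-3.9), np.float64(-2.3)]
top 475 pitch slope deg -0.19 roll -0.63 topz rel tcp at x=.11: mm -36.4 tip x 162.1 rect [118.5  -0.7] [87.8 43.3] 0.0 centre y(70,100,130,150) [np.float64(-8.7), np.float64(-0.6), np.float64(-0.7), np.float64(-0.9)]
[0.50729985 0.09670539] [ 0.48467154 -0.01757589]
t 41.33 tcp [0.3715 0.2047 0.1228] yaw_y 125.65 tilt [-0.001  -0.0004] F [-0.6  0.2 -1.3] open 0.0222 grip 108.2 q [ 0.33 -0.37  2.17 -0.    1.34 -1.87]
 -> [0.507 0.097 0.12 ] shares [-0.79 -2.78  0.04] max 2.78
 turn tool z total shares 23.88
 -> [0.507 0.097 0.042] shares [-0.  -0.   1.3] max 1.3
 -> [ 0.485 -0.018  0.042] shares [-1.94 -0.   -0.  ] max 1.94
```

Emit:
{"op": "jog_arm", "data": {
  "commands": [-0.05, -0.2, 0, 0, 0, 0, 10, -0.12, -0.4, 0.01, 0, 0, 0, 10, -0.15, -0.5, 0.01, 0, 0, 0, 10, -0.15, -0.5, 0.01, 0, 0, 0, 10, -0.15, -0.5, 0.01, 0, 0, 0, 10, -0.1, -0.4, 0, 0, 0, 0, 10, -0.05, -0.2, 0, 0, 0, 0, 10, -0.02, -0.08, 0, 0, 0, 0.3, 10, 0, 0, 0, 0, 0, 0.6, 10, 0, 0, 0, 0, 0, 0.9, 10, 0, 0, 0, 0, 0, 1, 10, 0, 0, 0, 0, 0, 1, 10, 0, 0, 0, 0, 0, 1, 10, 0, 0, 0, 0, 0, 1, 10, 0, 0, 0, 0, 0, 1, 10, 0, 0, 0, 0, 0, 1, 10, 0, 0, 0, 0, 0, 1, 10, 0, 0, 0, 0, 0, 1, 10, 0, 0, 0, 0, 0, 1, 10, 0, 0, 0, 0, 0, 1, 10]
}}

```text
t: 43.82
tool_pos: [0.507, 0.0974, 0.1208]
tool_rot: [-0.87, -3.018, -0.0]
contact_force: [-0.7, -0.7, -1.9]
opening: 0.0226
grip_force: 108.3
```

Emit:
{"op": "jog_arm", "data": {
  "commands": [0, 0, 0, 0, 0, 1, 10, 0, 0, 0, 0, 0, 1, 10, 0, 0, 0, 0, 0, 1, 10, 0, 0, 0, 0, 0, 1, 10, 0, 0, 0, 0, 0, 1, 10, 0, 0, 0, 0, 0, 1, 10, 0, 0, 0, 0, 0, 1, 10, 0, 0, 0, 0, 0, 1, 10, 0, 0, 0, 0, 0, 1, 10, 0, 0, 0, 0, 0, 1, 10, 0, 0, 0, 0, 0, 1, 10, 0, 0, 0.2, 0, 0, 0.7, 10, 0, 0, 0.3, 0, 0, 0.4, 10, 0, 0, 0.1, 0, 0, 0, 10, 0, 0, 0, 0, 0, 0, 10, 0, 0, 0, 0, 0, 0, 10]
}}

```text
t: 45.82
tool_pos: [0.5081, 0.097, 0.0857]
tool_rot: [2.428, 1.992, 0.002]
contact_force: [-0.1, -0.3, -2.1]
opening: 0.0223
grip_force: 108.3
```

Run:
```python
from h import *
for n in ['top','side']:
    d=snap(n)
    for t in tiles(n,cloud(d)): print(n,*t)
blade('side'); blade('top')
th=-101.2; u=np.array([np.cos(np.deg2rad(th)),np.sin(np.deg2rad(th))]); c=np.array([.4632,-.1245])
S=c-u*.2255; T=c-u*.109; 
plan(('turn',0),(*S,.042),(*T,.042))
```

```text
top 0.91 [ 198.8 -385.1] [94.5 97.6] 49.1 [ 199.3 -384.3   16.7]
top 0.85 [633.  244.5] [47.5 95. ] 35.1 [631.8 244.2  36.8]
top 0.76 [ 463.  -124.2] [94.1 94.3] 79.1 [ 464.2 -123.1   17. ]
top 0.59 [563.3 341.3] [48.  94.2] 36.5 [563.6 340.2  36.9]
side 0.77 [ 464.4 -125.6] [98.5 95.5] 77.0 [ 462.1 -129.3   16.5]
side 0.73 [318.7 210.3] [64.1 26.4] 50.7 [319.7 207.9   4.5]
side 0.57 [ 199.6 -385.7] [96.5 96.6] 48.2 [ 199.3 -389.5   16.7]
side 0.49 [652.  261.4] [109.   77.7] 42.4 [650.6 255.2  36.6]
side 275 pitch slope deg -0.18 roll 0.7 topz rel tcp at x=.11: mm -36.3 tip x 164.5 rect [110.7   1.1] [ 43.7 111.1] 89.1 centre y(70,100,130,150) [np.float64(2.9), np.float64(0.7), np.float64(1.5), np.float64(1.2)]
top 586 pitch slope deg 0.08 roll -0.48 topz rel tcp at x=.11: mm -36.1 tip x 162.0 rect [109.3   0.2] [ 44.  108.5] 89.8 centre y(70,100,130,150) [np.float64(1.2), np.float64(0.2), np.float64(0.7), np.float64(0.5)]
t 46.12 tcp [0.5078 0.0969 0.0853] yaw_y -11.29 tilt [0.0006 0.    ] F [ 0.  -0.9 -1. ] open 0.0223 grip 108.3 q [ 0.04 -0.07  1.99 -0.    1.22  0.24]
 turn tool z total shares -0.0
 -> [0.507 0.097 0.042] shares [-0.01 -0.01  0.72] max 0.72
 -> [ 0.484 -0.018  0.042] shares [-1.94  0.   -0.  ] max 1.94
```

Emit:
{"op": "jog_arm", "data": {
  "commands": [0, 0, 0.2, 0, 0, 0, 10, 0, 0, 0.25, 0, 0, 0, 10, 0, 0, 0.2, 0, 0, 0, 10, 0, 0, 0.07, 0, 0, 0, 10, 0, 0, 0, 0, 0, 0, 10, -0.1, 0, 0, 0, 0, 0, 10, -0.2, 0, 0, 0, 0, 0, 10, -0.2, 0, 0, 0, 0, 0, 10, -0.2, 0, 0, 0, 0, 0, 10, -0.2, 0, 0, 0, 0, 0, 10]
}}

```text
t: 47.38
tool_pos: [0.4968, 0.0429, 0.0418]
tool_rot: [2.429, 1.992, 0.0]
contact_force: [-0.1, -0.7, -2.1]
opening: 0.022
grip_force: 108.3
```

Emit:
{"op": "jog_arm", "data": {
  "commands": [-0.2, 0, 0, 0, 0, 0, 10, -0.2, 0, 0, 0, 0, 0, 10, -0.2, 0, 0, 0, 0, 0, 10, -0.2, 0, 0, 0, 0, 0, 10, -0.15, 0, 0, 0, 0, 0, 10, -0.08, 0, 0, 0, 0, 0, 10, 0, 0, 0, 0, 0, 0, 10, 0, 0, 0, 0, 0, 0, 10, 0, 0, -0.05, 0, 0, 0, 10, 0, 0, -0.05, 0, 0, 0, 10, 0, 0, -0.05, 0, 0, 0, 10, 0, 0, -0.05, 0, 0, 0, 10, 0, 0, -0.1, 0, 0, 0, 10, 0, 0, -0.2, 0, 0, 0, 10, 0, 0, -0.25, 0, 0, 0, 10, 0, 0, -0.2, 0, 0, 0, 10, 0, 0, -0.1, 0, 0, 0, 10, 0, 0, 0, 0, 0, 0, 10, 0, 0, 0, 0, 0, 0, 10]
}}

```text
t: 49.75
tool_pos: [0.4845, -0.0166, 0.1042]
tool_rot: [-2.429, -1.992, 0.001]
contact_force: [0.2, 0.0, -4.0]
opening: 0.0221
grip_force: 108.1
```

Run:
```python
from h import *
tilehand('side'); tilehand('top')
T=bay(0)-.110*E_; S=T-.155*E_; print(T,S)
plan(('turn',125.65+11.29),(*S,.09),(*T,.08))
```

```text
side tile rel TCP (blade x,tool y) mm (array([104.7,   0.4]), array([ 93.3, 111.5]), 88.4) z -30.7 pitch,roll deg [-0.43  0.5 ]
top tile rel TCP (blade x,tool y) mm (array([119.3,  -1. ]), array([76.5, 94.6]), 0.5) z -30.2 pitch,roll deg [-0.3   0.54]
[0.42415508 0.39082629] [0.29820325 0.30048729]
t 49.95 tcp [ 0.4846 -0.0166  0.1041] yaw_y -11.29 tilt [-0.001   0.0002] F [-0.2 -0.7 -4.3] open 0.0222 grip 108.1 q [-0.19 -0.17  2.05 -0.    1.27  0.01]
 turn tool z total shares -23.9
 -> [0.298 0.3   0.09 ] shares [-0.56  6.11  0.23] max 6.11
 -> [0.424 0.391 0.08 ] shares [-2.58  0.    0.17] max 2.58
```

Emit:
{"op": "jog_arm", "data": {
  "commands": [0, 0, 0, 0, 0, -0.3, 10, 0, 0, 0, 0, 0, -0.6, 10, 0, 0, 0, 0, 0, -0.9, 10, 0, 0, 0, 0, 0, -0.9, 10, 0, 0, 0, 0, 0, -0.9, 10, 0, 0, 0, 0, 0, -0.9, 10, 0, 0, 0, 0, 0, -0.9, 10, 0, 0, 0, 0, 0, -0.9, 10, 0, 0, 0, 0, 0, -0.9, 10, 0, 0, 0, 0, 0, -0.9, 10, 0, 0, 0, 0, 0, -0.9, 10, 0, 0, 0, 0, 0, -0.9, 10, 0, 0, 0, 0, 0, -0.9, 10, 0, 0, 0, 0, 0, -0.9, 10, 0, 0, 0, 0, 0, -0.9, 10, 0, 0, 0, 0, 0, -0.9, 10]
}}

```text
t: 51.95
tool_pos: [0.4846, -0.0168, 0.1045]
tool_rot: [-0.645, -3.074, 0.001]
contact_force: [-0.2, 0.3, -3.0]
opening: 0.0222
grip_force: 108.1
```

Emit:
{"op": "jog_arm", "data": {
  "commands": [0, 0, 0, 0, 0, -0.9, 10, 0, 0, 0, 0, 0, -0.9, 10, 0, 0, 0, 0, 0, -0.9, 10, 0, 0, 0, 0, 0, -0.9, 10, 0, 0, 0, 0, 0, -0.9, 10, 0, 0, 0, 0, 0, -0.9, 10, 0, 0, 0, 0, 0, -0.9, 10, 0, 0, 0, 0, 0, -0.9, 10, 0, 0, 0, 0, 0, -0.9, 10, 0, 0, 0, 0, 0, -0.9, 10, 0, 0, 0, 0, 0, -0.8, 10, 0, 0, 0, 0, 0, -0.4, 10, 0, 0, 0, 0, 0, -0.2, 10, 0, 0, 0, 0, 0, 0, 10, 0, 0, 0, 0, 0, 0, 10]
}}

```text
t: 53.82
tool_pos: [0.4849, -0.0167, 0.1046]
tool_rot: [0.962, -2.991, 0.0]
contact_force: [-0.0, -0.0, -3.5]
opening: 0.0223
grip_force: 108.1
```

Run:
```python
from h import *
tilehand('side'); tilehand('top')
T=bay(0)-.110*E_; S=T-.155*E_
plan((*S,.09),(*T,.08))
```

```text
top tile rel TCP (blade x,tool y) mm (array([118.7,  -1.2]), array([79.3, 95.8]), 1.0) z -30.3 pitch,roll deg [-0.51 -0.01]
t 54.02 tcp [ 0.4849 -0.0167  0.1047] yaw_y 125.65 tilt [ 0.     -0.0001] F [-0.7 -0.  -3.3] open 0.0223 grip 108.1 q [-0.19 -0.17  2.05 -0.    1.27 -2.38]
 -> [0.298 0.3   0.09 ] shares [-0.55  6.11  0.24] max 6.11
 -> [0.424 0.391 0.08 ] shares [-2.58  0.    0.17] max 2.58
```

Emit:
{"op": "jog_arm", "data": {
  "commands": [-0.01, 0.1, 0, 0, 0, 0, 10, -0.02, 0.2, 0, 0, 0, 0, 10, -0.03, 0.3, 0, 0, 0, 0, 10, -0.04, 0.4, 0, 0, 0, 0, 10, -0.04, 0.5, 0, 0, 0, 0, 10, -0.04, 0.5, 0, 0, 0, 0, 10, -0.04, 0.5, 0.02, 0, 0, 0, 10, -0.05, 0.5, 0.03, 0, 0, 0, 10, -0.05, 0.5, 0.03, 0, 0, 0, 10, -0.05, 0.5, 0.03, 0, 0, 0, 10, -0.05, 0.5, 0.03, 0, 0, 0, 10, -0.05, 0.5, 0.03, 0, 0, 0, 10, -0.03, 0.4, 0.03, 0, 0, 0, 10, -0.03, 0.3, 0.02, 0, 0, 0, 10, -0.02, 0.2, 0.02, 0, 0, 0, 10, 0, 0.13, 0, 0, 0, 0, 10, 0, 0.08, 0, 0, 0, 0, 10, 0, 0, 0, 0, 0, 0, 10, 0, 0, 0, 0, 0, 0, 10]
}}

```text
t: 56.4
tool_pos: [0.2983, 0.3002, 0.0903]
tool_rot: [-0.961, 2.991, -0.0]
contact_force: [0.4, 0.3, -3.8]
opening: 0.0226
grip_force: 108.1
```

Run:
```python
from h import *
tilehand('side'); tilehand('top')
T=bay(0)-.110*E_
plan((*T,.08),(*T,.0635))
```

```text
side tile rel TCP (blade x,tool y) mm (array([109.1,  -3.9]), array([97.7, 98. ]), 1.8) z -30.2 pitch,roll deg [-0.18  0.87]
top tile rel TCP (blade x,tool y) mm (array([110.3,  -0.4]), array([94.2, 95.4]), 89.7) z -30.2 pitch,roll deg [-0.66  0.13]
t 56.6 tcp [0.2983 0.3002 0.0903] yaw_y 125.62 tilt [ 0.0001 -0.    ] F [-0.8 -0.6 -4.1] open 0.0227 grip 108.1 q [ 0.61 -0.33  2.2  -0.    1.27 -1.58]
 -> [0.424 0.391 0.08 ] shares [-2.58  0.01  0.17] max 2.58
 -> [0.424 0.391 0.064] shares [0.   0.   0.27] max 0.27
```

Emit:
{"op": "jog_arm", "data": {
  "commands": [-0.1, 0.01, 0, 0, 0, 0, 10, -0.2, 0.01, 0, 0, 0, 0, 10, -0.25, 0, 0, 0, 0, 0, 10, -0.25, 0, 0, 0, 0, 0, 10, -0.25, 0, 0, 0, 0, 0, 10, -0.25, 0, 0.05, 0, 0, 0, 10, -0.25, 0, 0.05, 0, 0, 0, 10, -0.25, 0, 0.05, 0, 0, 0, 10, -0.25, 0, 0.02, 0, 0, 0, 10, -0.2, 0, 0, 0, 0, 0, 10, -0.15, 0, 0, 0, 0, 0, 10, -0.1, 0, 0, 0, 0, 0, 10, -0.08, 0, 0, 0, 0, 0, 10, 0, 0, 0, 0, 0, 0, 10]
}}

```text
t: 58.35
tool_pos: [0.4233, 0.3917, 0.0802]
tool_rot: [-0.962, 2.991, 0.0]
contact_force: [0.4, -0.3, -4.3]
opening: 0.0222
grip_force: 108.1
```

Emit:
{"op": "jog_arm", "data": {
  "commands": [0, 0, 0.05, 0, 0, 0, 10, 0, 0, 0.07, 0, 0, 0, 10, 0, 0, 0.06, 0, 0, 0, 10, 0, 0, 0.05, 0, 0, 0, 10, 0, 0, 0.05, 0, 0, 0, 10, 0, 0, 0, 0, 0, 0, 10, 0, 0, 0, 0, 0, 0, 10, 0, 0, 0, 0, 0, 0, 10]
}}

```text
t: 59.35
tool_pos: [0.4233, 0.3918, 0.0636]
tool_rot: [-0.962, 2.99, 0.0]
contact_force: [-1.0, -0.1, -1.2]
opening: 0.0222
grip_force: 108.2
```

Run:
```python
from h import *
plan(); d=tilehand('side')
for t in tiles('side',cloud(d)): print(*t)
print(bay(0))
cv2.imwrite('pics/s6.png',cv2.resize(d['image'][110:230,220:370,::-1],(750,600),interpolation=cv2.INTER_CUBIC))
```

```text
t 59.35 tcp [0.4233 0.3918 0.0636] yaw_y 125.65 tilt [0.0005 0.0003] F [-1.  -0.1 -1.2] open 0.0222 grip 108.2 q [ 0.62  0.1   1.86  0.    1.18 -1.58]
side tile rel TCP (blade x,tool y) mm (array([107.9,   3.9]), array([101.8,  74.1]), 8.9) z -26.5 pitch,roll deg [ 1.04 -0.58]
0.9 [ 199.5 -385.5] [96.7 97.3] 49.0 [ 198.9 -389.1   16.7]
0.83 [652.6 258.8] [100.   96.6] 33.2 [644.5 258.3  36.7]
0.72 [508.7 457.8] [101.8  74.1] 44.6 [509.1 457.1  37.2]
0.58 [578.8 363.4] [107.3  79.3] 44.9 [573.7 358.7  36.6]
[0.51354025 0.45493785]
```

View pics/s6.png

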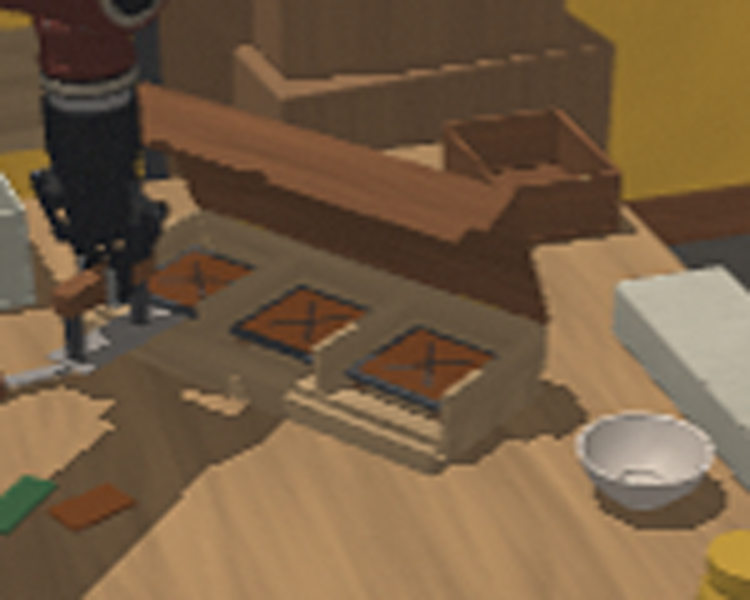

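All three tiles are on their feet in separate bays, at crop (200,280), (300,320) and (425,365). Nothing hangs over the slot. I'll retract and take the spatula back to its mat.

Emit:
{"op": "jog_arm", "data": {
  "commands": [0.1, 0, 0, 0, 0, 0, 10, 0.2, 0, 0, 0, 0, 0, 10, 0.25, 0, 0, 0, 0, 0, 10, 0.25, 0, 0, 0, 0, 0, 10, 0.25, 0, 0, 0, 0, 0, 10, 0.25, 0, 0, 0, 0, 0, 10, 0.3, 0, 0, 0, 0, 0, 10, 0.3, 0, 0, 0, 0, 0, 10, 0.3, 0, 0, 0, 0, 0, 10, 0.2, 0, 0, 0, 0, 0, 10, 0, 0, -0.3, 0, 0, 0, 10, 0, 0, -0.4, 0, 0, 0, 10, 0, 0, -0.3, 0, 0, 0, 10, 0, 0, 0, 0, 0, 0, 10]
}}

```text
t: 61.25
tool_pos: [0.3072, 0.3084, 0.1252]
tool_rot: [-0.96, 2.987, 0.002]
contact_force: [-0.1, 0.3, -2.0]
opening: 0.0226
grip_force: 108.3
```

Run:
```python
from h import *
plan((.43,0,.13),('turn',46-125.65),(.3955,-.378,.12),(.3955,-.378,.044))
```

```text
t 61.25 tcp [0.3072 0.3084 0.1252] yaw_y 125.65 tilt [0.0033 0.0023] F [-0.1  0.3 -2. ] open 0.0226 grip 108.3 q [ 0.62 -0.34  2.15 -0.    1.33 -1.58]
 -> [0.43 0.   0.13] shares [ 1.33 -5.37 -0.09] max 5.37
 turn tool z total shares 13.9
 -> [ 0.396 -0.378  0.12 ] shares [-3.96 -4.93  0.18] max 4.93
 -> [ 0.396 -0.378  0.044] shares [0.01 0.   1.27] max 1.27
```

Emit:
{"op": "jog_arm", "data": {
  "commands": [0.06, -0.25, 0, 0, 0, 0, 10, 0.12, -0.5, 0, 0, 0, 0, 10, 0.16, -0.65, 0, 0, 0, 0, 10, 0.16, -0.65, 0, 0, 0, 0, 10, 0.16, -0.65, 0, 0, 0, 0, 10, 0.16, -0.65, 0, 0, 0, 0, 10, 0.16, -0.65, 0, 0, 0, 0, 10, 0.16, -0.65, 0, 0, 0, 0, 10, 0.12, -0.45, 0, 0, 0, 0, 10, 0.07, -0.27, 0, 0, 0, 0.4, 10, 0, 0, 0, 0, 0, 0.9, 10, 0, 0, 0, 0, 0, 1, 10, 0, 0, 0, 0, 0, 1, 10, 0, 0, 0, 0, 0, 1, 10, 0, 0, 0, 0, 0, 1, 10, 0, 0, 0, 0, 0, 1, 10, 0, 0, 0, 0, 0, 1, 10, 0, 0, 0, 0, 0, 1, 10, 0, 0, 0, 0, 0, 1, 10, 0, 0, 0, 0, 0, 1, 10]
}}

```text
t: 63.75
tool_pos: [0.4283, -0.0005, 0.1224]
tool_rot: [-0.642, -3.073, -0.0]
contact_force: [-0.0, -0.7, -2.3]
opening: 0.0223
grip_force: 108.4
```

Emit:
{"op": "jog_arm", "data": {
  "commands": [0, 0, 0, 0, 0, 1, 10, 0, 0, 0, 0, 0, 1, 10, 0, 0, 0, 0, 0, 1, 10, 0, 0, 0, 0, 0, 1, 10, 0, 0, 0, 0, 0, 0.6, 10, -0.2, -0.25, 0, 0, 0, 0, 10, -0.4, -0.5, 0, 0, 0, 0, 10, -0.5, -0.6, 0.02, 0, 0, 0, 10, -0.5, -0.6, 0.02, 0, 0, 0, 10, -0.5, -0.6, 0.02, 0, 0, 0, 10, -0.5, -0.6, 0.02, 0, 0, 0, 10, -0.5, -0.6, 0.02, 0, 0, 0, 10, -0.5, -0.6, 0.02, 0, 0, 0, 10, -0.4, -0.5, 0.02, 0, 0, 0, 10, -0.25, -0.4, 0, 0, 0, 0, 10, -0.15, -0.2, 0, 0, 0, 0, 10, -0.06, -0.08, 0, 0, 0, 0, 10, 0, 0, 0.3, 0, 0, 0, 10, 0, 0, 0, 0, 0, 0, 10, 0, 0, 0, 0, 0, 0, 10]
}}

```text
t: 66.25
tool_pos: [0.3491, -0.4183, 0.0962]
tool_rot: [-1.319, -2.85, -0.001]
contact_force: [0.5, -0.1, -2.0]
opening: 0.0222
grip_force: 108.4
```

Run:
```python
from h import *
plan((.3955,-.378,.044))
d=snap('side');W=cloud(d)
r=nets.silhouettes('side','mat')
for q in r[:2]:
    P=W[q['mask']];P=P[~np.isnan(P[:,0])];print('mat',q['p'],rect(P[P[:,2]<.01]))
blade('side')
```

```text
t 66.25 tcp [ 0.3491 -0.4183  0.0962] yaw_y 40.33 tilt [-0.0006  0.0011] F [ 0.5 -0.1 -2. ] open 0.0222 grip 108.4 q [-1.01 -0.01  1.91  0.    1.24 -1.72]
 -> [ 0.396 -0.378  0.044] shares [0.01 1.02 0.87] max 1.02
mat 0.91 (array([ 439.7, -418. ]), array([107. , 255.1]), 45.0)
side 891 pitch slope deg -0.49 roll 0.93 topz rel tcp at x=.11: mm -36.4 tip x 163.1 rect [1.092e+02 1.000e-01] [ 46.8 108.5] 89.2 centre y(70,100,130,150) [np.float64(0.9), np.float64(-0.2), np.float64(-0.5), np.float64(-1.0)]
```

Emit:
{"op": "jog_arm", "data": {
  "commands": [0, 0, 0, 0, 0, -0.5, 10, 0, 0, 0, 0, 0, -0.5, 10, -0.02, 0.2, 0, 0, 0, 0, 10, -0.03, 0.35, 0, 0, 0, 0, 10, -0.03, 0.3, 0, 0, 0, 0, 10, -0.01, 0.17, 0, 0, 0, 0, 10, 0, 0, 0.25, 0, 0, 0, 10, 0, 0, 0.25, 0, 0, 0, 10, 0, 0, 0.2, 0, 0, 0, 10, 0, 0, 0.1, 0, 0, 0, 10, 0, 0, 0.05, 0, 0, 0, 10, 0, 0, 0, 0, 0, 0, 10, 0, 0, 0, 0, 0, 0, 10]
}}

```text
t: 68.03
tool_pos: [0.3956, -0.3794, 0.0465]
tool_rot: [1.176, 2.912, -0.001]
contact_force: [0.1, 0.2, -1.9]
opening: 0.0221
grip_force: 108.5
```

Emit:
{"op": "jog_arm", "data": {
  "commands": [0, 0, 0.03, 0, 0, 0, 10, 0, 0, 0.03, 0, 0, 0, 10, 0, 0, 0.02, 0, 0, 0, 10, 0, 0, 0, 0, 0, 0, 10, 0, 0, 0, 0, 0, 0, 10]
}}

```text
t: 68.65
tool_pos: [0.3954, -0.3791, 0.0412]
tool_rot: [1.177, 2.913, -0.0]
contact_force: [-0.4, 0.6, -0.7]
opening: 0.0224
grip_force: 108.6
```

Run:
```python
from h import *
plan(); blade('side')
```

```text
t 68.65 tcp [ 0.3954 -0.3791  0.0412] yaw_y 46.01 tilt [ 0.0002 -0.0002] F [-0.4  0.6 -0.7] open 0.0224 grip 108.6 q [-0.9   0.07  1.94  0.    1.14 -1.7 ]
side 749 pitch slope deg -0.4 roll 0.18 topz rel tcp at x=.11: mm -35.9 tip x 163.2 rect [109.4   3.7] [ 56.9 109.9] 86.9 centre y(70,100,130,150) [np.float64(0.4), np.float64(0.6), np.float64(-0.2), np.float64(-0.6)]
```

Emit:
{"op": "jog_arm", "data": {
  "commands": [0, 0, 0, 0, 0, 0, 30, 0, 0, 0, 0, 0, 0, 40, 0, 0, 0, 0, 0, 0, 60, 0, 0, 0, 0, 0, 0, 60, 0, 0, 0, 0, 0, 0, 60, 0, 0, -0.2, 0, 0, 0, 60, 0, 0, -0.4, 0, 0, 0, 60, 0, 0, -0.6, 0, 0, 0, 60, 0, 0, -0.8, 0, 0, 0, 60, 0, 0, -0.8, 0, 0, 0, 60, 0, 0, -0.4, 0, 0, 0, 60, 0, 0, 0, 0, 0, 0, 10, 0, 0, 0, 0, 0, 0, 0],
  "newtons": 30
}}

```text
t: 70.32
tool_pos: [0.3949, -0.3785, 0.2319]
tool_rot: [-1.176, -2.912, -0.001]
contact_force: [-0.3, 0.4, -0.8]
opening: 0.0241
grip_force: 0.0
```

Run:
```python
from h import *
d=snap('side');W=cloud(d);x,y,z=W[...,0],W[...,1],W[...,2]
box=(x>.3)&(x<.56)&(y<-.3)&(y>-.54)
bar=box&(z>.055)&(z<.075); print('bar',rect(W[bar]))
im=d['image'].astype(int); sat=im.max(-1)-im.min(-1)
bl=box&(z<.012)&(sat<30)&(im.mean(-1)>70); print('blade',rect(W[bl]),np.median(W[bl][:,2]))
# lid profile in case frame, both cams
for n in ['side','top']:
    if n=='top': d=snap('top'); W=cloud(d)
    for t in tiles(n,W):
        if t[1][1]>100: print(n,*t)
    P=W.reshape(-1,3);P=P[~np.isnan(P[:,0])]
    L=np.c_[(P[:,:2]-C0)@E_,(P[:,:2]-C0)@F_,P[:,2]]
    q=L[(abs(L[:,1])<.17)&(abs(L[:,0])<.12)&(L[:,2]>.07)&(L[:,2]<.23)]
    for zz in np.arange(.07,.205,.015):
        s=q[abs(q[:,2]-zz)<.0075]
        if len(s)>3: print(n,zz.round(3),len(s),np.percentile(s[:,0],[3,50,97]).round(3))
T=C0+.045*E_
plan((.45,0.05,.2))
```

```text
bar (array([ 395.6, -379.8]), array([27.4, 99.4]), 46.8)
blade (array([ 436.2, -417. ]), array([ 49.3, 216. ]), 44.8) 0.004917010627315421
side 0.07 23 [0.068 0.072 0.076]
side 0.085 42 [0.061 0.065 0.071]
side 0.1 44 [0.053 0.058 0.062]
side 0.115 41 [0.047 0.052 0.057]
side 0.13 29 [0.042 0.045 0.05 ]
side 0.145 13 [0.036 0.04  0.042]
side 0.16 7 [-0.019  0.033  0.036]
side 0.175 35 [-0.036 -0.025 -0.007]
side 0.19 8 [-0.006  0.004  0.017]
top 0.8 [632.8 244.2] [49.1 95.4] 36.8 [632.2 243.4  36.9]
top 0.76 [493.7 441. ] [45.9 93.3] 36.7 [492.7 440.5  37.2]
top 0.57 [562.8 342.1] [47.8 93.1] 36.2 [563.1 342.1  37.1]
top 0.07 31 [0.074 0.075 0.077]
top 0.085 75 [0.067 0.07  0.073]
top 0.1 62 [0.06  0.063 0.067]
top 0.115 74 [0.053 0.057 0.06 ]
top 0.13 84 [0.047 0.05  0.053]
top 0.145 80 [0.04  0.043 0.046]
top 0.16 86 [0.033 0.036 0.04 ]
top 0.175 1502 [-0.033 -0.02   0.029]
top 0.19 1664 [-0.012  0.007  0.023]
t 70.53 tcp [ 0.3948 -0.3784  0.2312] yaw_y 46.01 tilt [-0.002   0.0024] F [-0.5 -0.   0.2] open 0.0002 grip 0.0 q [-0.9  -0.13  1.79 -0.    1.48 -1.7 ]
 -> [0.45 0.05 0.2 ] shares [4.3  5.77 0.54] max 5.77
```

The spatula lies centred on its mat: blade centre (436,-417), yaw about -45°. The lid stands at about 1.16 rad, so I'll go behind it with the fingers closed.

Run:
```python
from h import *
T=C0+.10*E_; print(T)
plan((.48,0.05,.28),('turn',125.65-46.01),(*T,.28),(*T,.165))
```

```text
[0.66125925 0.41198323]
t 70.53 tcp [ 0.3948 -0.3784  0.2312] yaw_y 46.01 tilt [-0.002   0.0024] F [-0.5 -0.   0.2] open 0.0002 grip 0.0 q [-0.9  -0.13  1.79 -0.    1.48 -1.7 ]
 -> [0.48 0.05 0.28] shares [ 3.94  6.12 -0.8 ] max 6.12
 turn tool z total shares -13.9
 -> [0.661 0.412 0.28 ] shares [-5.97  3.14 -0.02] max 5.97
 -> [0.661 0.412 0.165] shares [-0.01 -0.    1.92] max 1.92
```

Emit:
{"op": "jog_arm", "data": {
  "commands": [0.2, 0.3, -0.1, 0, 0, 0, 0, 0.4, 0.6, -0.1, 0, 0, 0, 0, 0.5, 0.78, -0.1, 0, 0, 0, 0, 0.5, 0.78, -0.1, 0, 0, 0, 0, 0.5, 0.78, -0.1, 0, 0, 0, 0, 0.5, 0.78, -0.1, 0, 0, 0, 0, 0.5, 0.78, -0.1, 0, 0, 0, 0, 0.4, 0.65, -0.1, 0, 0, 0, 0, 0.3, 0.45, 0, 0, 0, -0.4, 0, 0.14, 0.22, 0, 0, 0, -0.9, 0, 0, 0, 0, 0, 0, -1, 0, 0, 0, 0, 0, 0, -1, 0, 0, 0, 0, 0, 0, -1, 0, 0, 0, 0, 0, 0, -1, 0, 0, 0, 0, 0, 0, -1, 0, 0, 0, 0, 0, 0, -1, 0, 0, 0, 0, 0, 0, -1, 0, 0, 0, 0, 0, 0, -1, 0, 0, 0, 0, 0, 0, -1, 0]
}}

```text
t: 72.9
tool_pos: [0.479, 0.0503, 0.2811]
tool_rot: [0.417, -3.113, -0.001]
contact_force: [-0.0, 0.5, 0.3]
opening: 0.0001
grip_force: 0.0
```

Emit:
{"op": "jog_arm", "data": {
  "commands": [0, 0, 0, 0, 0, -1, 0, 0, 0, 0, 0, 0, -1, 0, 0, 0, 0, 0, 0, -1, 0, 0, 0, 0, 0, 0, -0.6, 0, 0, 0, 0, 0, 0, 0, 0, 0, 0, 0, 0, 0, 0, 0]
}}

```text
t: 73.65
tool_pos: [0.4794, 0.0499, 0.2811]
tool_rot: [0.961, -2.991, -0.0]
contact_force: [1.2, -0.0, -0.1]
opening: 0.0001
grip_force: 0.0
```

Run:
```python
from h import *
T=C0+.10*E_
plan((*T,.28),(*T,.165))
```

```text
t 73.65 tcp [0.4794 0.0499 0.2811] yaw_y 125.63 tilt [-0.      0.0001] F [ 1.2 -0.  -0.1] open 0.0001 grip 0.0 q [-0.05 -0.32  1.87  0.    1.59 -2.24]
 -> [0.661 0.412 0.28 ] shares [-5.98  3.14  0.02] max 5.98
 -> [0.661 0.412 0.165] shares [ 0.   -0.    1.92] max 1.92
```

Emit:
{"op": "jog_arm", "data": {
  "commands": [-0.2, 0.1, 0, 0, 0, 0, 0, -0.4, 0.21, 0, 0, 0, 0, 0, -0.6, 0.31, 0, 0, 0, 0, 0, -0.65, 0.34, 0, 0, 0, 0, 0, -0.65, 0.34, 0, 0, 0, 0, 0, -0.65, 0.34, 0, 0, 0, 0, 0, -0.65, 0.34, 0, 0, 0, 0, 0, -0.65, 0.34, 0, 0, 0, 0, 0, -0.6, 0.32, 0, 0, 0, 0, 0, -0.45, 0.25, 0, 0, 0, 0, 0, -0.3, 0.15, 0, 0, 0, 0, 0, -0.18, 0.1, 0, 0, 0, 0, 0, 0, 0, 0, 0, 0, 0, 0, 0, 0, 0.3, 0, 0, 0, 0, 0, 0, 0.5, 0, 0, 0, 0, 0, 0, 0.5, 0, 0, 0, 0, 0, 0, 0.4, 0, 0, 0, 0, 0, 0, 0.23, 0, 0, 0, 0, 0, 0, 0, 0, 0, 0, 0, 0, 0, 0, 0, 0, 0, 0, 0]
}}

```text
$.commands: bad value
```

```bash
cat >> h.py <<'E'
def casepos():
    o,p,r=pose(); d=p[:2]-C0; print('t',round(o['t'],2),'case x,y,z',(d@E_).round(4),(d@F_).round(4),p[2].round(4),'F case x,y,z',(o['contact_force'][:2]@E_).round(1),(o['contact_force'][:2]@F_).round(1),o['contact_force'][2].round(1))
E
python3 - <<'E'
from h import *
casepos(); d=snap('side','s7.png')
cv2.imwrite('pics/s7.png',cv2.resize(d['image'][60:230,200:400,::-1],(700,595),interpolation=cv2.INTER_CUBIC))
E
```

```text
t 73.65 case x,y,z -0.2588 -0.1882 0.2811 F case x,y,z 1.0 -0.8 -0.1
```

View pics/s7.png

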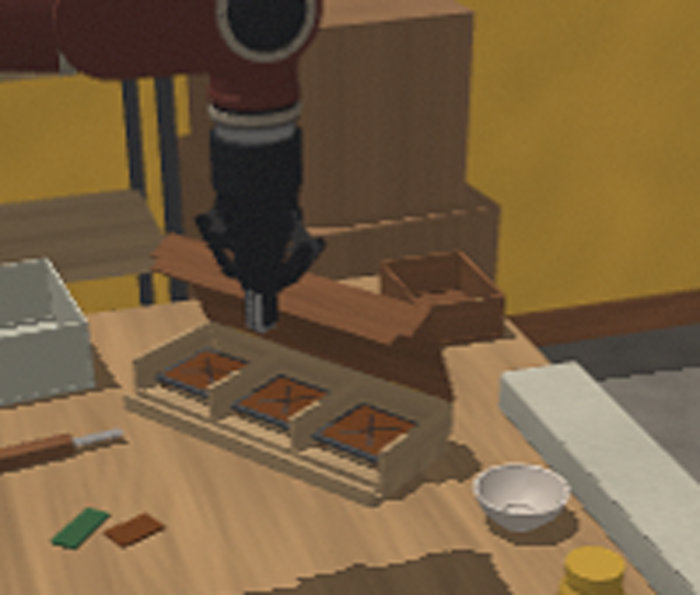

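The call was refused because one row had a number too many, so the arm has not moved. The picture shows all three tiles in their bays, at (205,370), (285,400) and (370,430), and the lid still open. I'll send the move again.

Emit:
{"op": "jog_arm", "data": {
  "commands": [-0.2, 0.1, 0, 0, 0, 0, 0, -0.4, 0.21, 0, 0, 0, 0, 0, -0.6, 0.31, 0, 0, 0, 0, 0, -0.65, 0.34, 0, 0, 0, 0, 0, -0.65, 0.34, 0, 0, 0, 0, 0, -0.65, 0.34, 0, 0, 0, 0, 0, -0.65, 0.34, 0, 0, 0, 0, 0, -0.65, 0.34, 0, 0, 0, 0, 0, -0.6, 0.32, 0, 0, 0, 0, 0, -0.45, 0.25, 0, 0, 0, 0, 0, -0.3, 0.15, 0, 0, 0, 0, 0, -0.18, 0.1, 0, 0, 0, 0, 0, 0, 0, 0, 0, 0, 0, 0, 0, 0, 0.3, 0, 0, 0, 0, 0, 0, 0.5, 0, 0, 0, 0, 0, 0, 0.5, 0, 0, 0, 0, 0, 0, 0.4, 0, 0, 0, 0, 0, 0, 0.23, 0, 0, 0, 0, 0, 0, 0, 0, 0, 0, 0]
}}

```text
t: 76.08
tool_pos: [0.6609, 0.4112, 0.1637]
tool_rot: [0.961, -2.989, 0.001]
contact_force: [0.1, 0.2, 0.4]
opening: 0.0002
grip_force: 0.0
```

Run:
```python
from h import *
casepos()
```

```text
t 76.08 case x,y,z 0.0992 -0.0004 0.1637 F case x,y,z 0.2 0.1 0.4
```

Emit:
{"op": "jog_arm", "data": {
  "commands": [0.2, 0, 0, 0, 0, 0, 0, 0.25, 0, 0, 0, 0, 0, 0, 0.2, 0, 0, 0, 0, 0, 0, 0.15, 0, 0, 0, 0, 0, 0, 0.1, 0, 0, 0, 0, 0, 0, 0.07, 0, 0.02, 0, 0, 0, 0, 0.1, 0, 0.05, 0, 0, 0, 0, 0.1, 0, 0.06, 0, 0, 0, 0, 0.1, 0, 0.07, 0, 0, 0, 0, 0.1, 0, 0.08, 0, 0, 0, 0, 0.1, 0, 0.09, 0, 0, 0, 0, 0.08, 0, 0.09, 0, 0, 0, 0, 0.08, 0, 0.1, 0, 0, 0, 0, 0.07, 0, 0.1, 0, 0, 0, 0, 0, 0, 0, 0, 0, 0, 0]
}}

```text
t: 77.95
tool_pos: [0.5779, 0.3518, 0.1246]
tool_rot: [0.961, -2.989, 0.0]
contact_force: [-0.0, -0.6, -0.8]
opening: 0.0
grip_force: 0.0
```

Run:
```python
from h import *
casepos()
d=snap('side');W=cloud(d)
cv2.imwrite('pics/s8.png',cv2.resize(d['image'][60:230,200:400,::-1],(700,595),interpolation=cv2.INTER_CUBIC))
P=W.reshape(-1,3);P=P[~np.isnan(P[:,0])]
L=np.c_[(P[:,:2]-C0)@E_,(P[:,:2]-C0)@F_,P[:,2]]
q=L[(L[:,1]>-.17)&(L[:,1]<-.05)&(abs(L[:,0])<.13)&(L[:,2]>.062)&(L[:,2]<.2)]
for xx in np.arange(-.1,.09,.02):
    s=q[abs(q[:,0]-xx)<.006]
    if len(s)>3: print(xx.round(2),len(s),np.percentile(s[:,2],[5,50,95]).round(3))
```

```text
t 77.95 case x,y,z -0.0028 -0.0003 0.1246 F case x,y,z -0.4 -0.5 -0.8
-0.08 27 [0.088 0.091 0.097]
-0.06 172 [0.103 0.115 0.128]
-0.04 12 [0.131 0.136 0.138]
-0.02 5 [0.121 0.122 0.122]
0.02 6 [0.098 0.1   0.102]
0.06 8 [0.073 0.075 0.079]
```

View pics/s8.png

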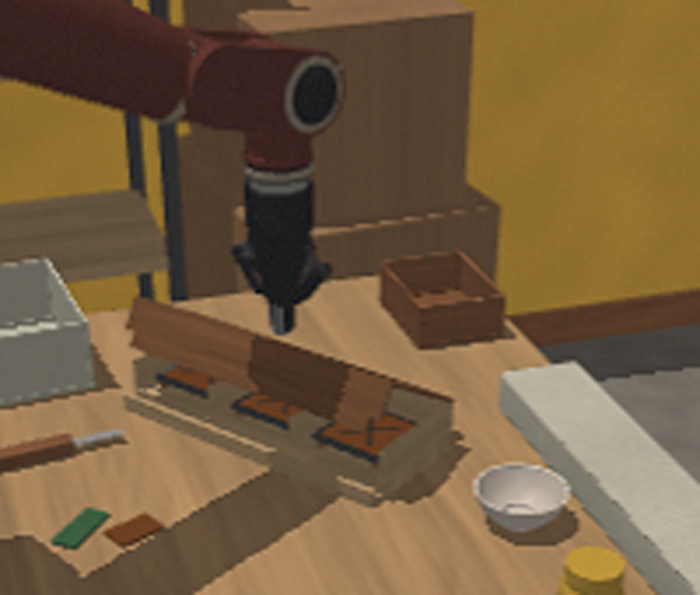

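The lid has swung down to about 0.58 rad (board at (270,370)) and is moving freely. I'll keep going.

Emit:
{"op": "jog_arm", "data": {
  "commands": [0.09, 0, 0.14, 0, 0, 0, 0, 0.08, 0, 0.15, 0, 0, 0, 0, 0.06, 0, 0.16, 0, 0, 0, 0, 0.05, 0, 0.16, 0, 0, 0, 0, 0.03, 0, 0.15, 0, 0, 0, 0, 0.02, 0, 0.12, 0, 0, 0, 0, 0, 0, 0.06, 0, 0, 0, 0, 0, 0, 0, 0, 0, 0, 0, 0, 0, 0, 0, 0, 0, 0]
}}

```text
t: 79.12
tool_pos: [0.5629, 0.3409, 0.0698]
tool_rot: [-0.961, 2.99, 0.0]
contact_force: [0.0, -0.7, -0.3]
opening: 0.0001
grip_force: 0.0
```

```bash
cat >> h.py <<'E'
def lidprof(n='side'):
    casepos(); d=snap(n);W=cloud(d)
    P=W.reshape(-1,3);P=P[~np.isnan(P[:,0])]
    L=np.c_[(P[:,:2]-C0)@E_,(P[:,:2]-C0)@F_,P[:,2]]
    q=L[(abs(L[:,1])>.06)&(abs(L[:,1])<.17)&(abs(L[:,0])<.13)&(L[:,2]<.12)]
    for xx in np.arange(-.1,.09,.02):
        s=q[abs(q[:,0]-xx)<.006]
        if len(s)>3: print(xx.round(2),len(s),np.percentile(s[:,2],[5,50,95]).round(3))
    return d
E
python3 - <<'E'
from h import *
lidprof()
E
```

```text
t 79.12 case x,y,z -0.0214 -0.0004 0.0698 F case x,y,z -0.4 -0.6 -0.3
-0.1 85 [-0.002  0.001  0.003]
-0.08 255 [-0.001  0.011  0.022]
-0.06 125 [0.019 0.065 0.068]
-0.04 76 [0.063 0.066 0.069]
-0.02 78 [0.063 0.066 0.069]
0.0 76 [0.063 0.066 0.068]
0.02 74 [0.063 0.066 0.068]
0.04 67 [0.063 0.065 0.068]
0.06 59 [0.063 0.066 0.068]
0.08 9 [0.063 0.064 0.066]
```

Emit:
{"op": "jog_arm", "data": {
  "commands": [0, 0, 0.04, 0, 0, 0, 0, 0, 0, 0.03, 0, 0, 0, 0, 0, 0, 0.02, 0, 0, 0, 0, 0, 0, 0, 0, 0, 0, 0]
}}

```text
t: 79.68
tool_pos: [0.5626, 0.3407, 0.065]
tool_rot: [0.962, -2.991, 0.0]
contact_force: [-2.1, -1.4, 5.2]
opening: 0.0003
grip_force: 2.9
```

Contact with the shut lid reads 5 N at z 65 mm. I'll back off, move clear and make the final check.

Emit:
{"op": "jog_arm", "data": {
  "commands": [0, 0, -0.2, 0, 0, 0, 0, 0, 0, -0.5, 0, 0, 0, 0, 0, 0, -0.8, 0, 0, 0, 0, 0, 0, -0.8, 0, 0, 0, 0, 0.3, 0, -0.5, 0, 0, 0, 0, 0.6, 0, -0.3, 0, 0, 0, 0, 0.8, 0, 0, 0, 0, 0, 0, 0.8, 0, 0, 0, 0, 0, 0, 0.6, 0, 0, 0, 0, 0, 0, 0.3, 0, 0, 0, 0, 0, 0, 0, 0, 0, 0, 0, 0, 0, 0, 0, 0, 0, 0, 0, 0]
}}

```text
t: 81.18
tool_pos: [0.3972, 0.2221, 0.2504]
tool_rot: [-0.961, 2.99, 0.0]
contact_force: [-0.7, 0.2, -0.2]
opening: 0.0001
grip_force: 0.0
```

Run:
```python
from h import *
d=lidprof('side'); cv2.imwrite('pics/s9.png',d['image'][:,:,::-1])
W=cloud(d);x,y,z=W[...,0],W[...,1],W[...,2]
box=(x>.3)&(x<.56)&(y<-.3)&(y>-.54)
bar=box&(z>.055)&(z<.075); print('bar',rect(W[bar]))
im=d['image'].astype(int); sat=im.max(-1)-im.min(-1)
bl=box&(z<.012)&(sat<30)&(im.mean(-1)>70); print('blade',rect(W[bl]),np.median(W[bl][:,2]))
for o in ['tub','brush','dish','fid','knife','offcut1']:
    r=nets.silhouettes('side',o)
    for q in r[:2]: P=W[q['mask']]; print(o,round(q['p'],2),np.nanmedian(P,0).round(3))
```

```text
t 81.17 case x,y,z -0.2253 -0.0004 0.2504 F case x,y,z -0.4 0.6 -0.2
-0.1 91 [-0.003  0.001  0.004]
-0.08 263 [-0.     0.011  0.023]
-0.06 122 [0.02  0.064 0.068]
-0.04 75 [0.063 0.066 0.069]
-0.02 86 [0.063 0.066 0.069]
0.0 76 [0.063 0.066 0.069]
0.02 75 [0.063 0.065 0.068]
0.04 67 [0.064 0.066 0.068]
0.06 68 [0.064 0.066 0.068]
0.08 20 [0.063 0.064 0.067]
bar (array([ 395.8, -379.6]), array([ 26.3, 100.1]), 46.2)
blade (array([ 435.2, -417.3]), array([ 46.9, 217.7]), 45.6) 0.0048630978853352325
tub 0.78 [ 0.746 -0.103  0.044]
tub 0.21 [0.574 0.327 0.065]
brush 0.59 [ 0.705 -0.416  0.019]
dish 0.8 [0.768 0.108 0.026]
fid 0.68 [ 0.759 -0.23   0.014]
knife 0.65 [0.29  0.363 0.013]
offcut1 0.4 [0.316 0.207 0.004]
```

View pics/s9.png

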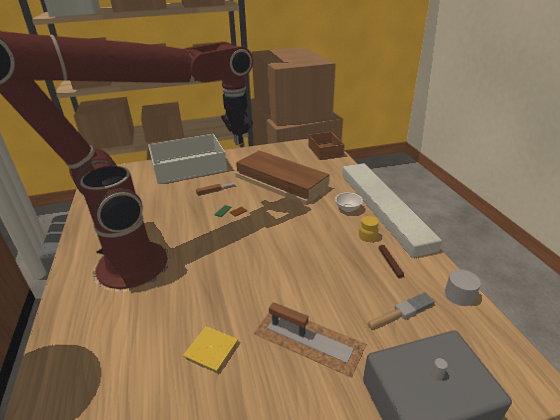

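The final picture shows the lid flat and shut at (283,175). The spatula lies lengthwise on its mat at (308,335), and the other things have not moved. I'm handing the job in.

```bash
python3 -c "
from station import job
print(job.finish_job())"
```

```text
the job is handed in; nothing more can be done
None
```

I handed the job in at about 81 s: all three amber tiles stand in their own bays, the lid is fully shut, the spatula lies blade down on its mat, and the other things measured where they started; the station returned no verdict.

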